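# Row up the brazed pipe stubs and hold the fume shutter half open

## Task

Stand the two loose pipe stubs from the bench on the low cooling shelf so that they form one neat straight row along the middle of the shelf with the stub already standing there, all three side by side with a finger's width (about 20 mm) between neighbours; leave the stub already on the shelf where it is, and do not shift the flange and the bush lying on the bench. Then draw the sprung shutter of the fume inlet open by its upright tab, not letting it run to its open stop, and hold the tab steady at half travel, level with the middle one of the three screw heads on the rail. The program finishes while still holding the shutter there: do not let go.

Things in the scene. Friction and masses are not known exactly. Their poses are not given: they have to be found in the camera images.
- shelf: low cooling shelf of bare sheet metal, fixed: flat board 100 mm deep (x), 290 long (y), top face 50 mm above the bench, open above; a lip 6 mm higher, 3 mm thick, along its +x edge. Origin on the bench under the board's centre. Its long middle line is x = 0. It stands left or right of the robot, the fume inlet on the other side; turned up to 0.3 rad.
- stub_g_mid (a point): plain steel pipe stub, an open tube 42 mm outside diameter, 33 mm bore, 55 mm long, standing on end, 0.11 to 0.21 kg. This one already stands on the cooling shelf near the board's long middle line, anywhere up to 85 mm from the board's centre, and stays. Point at its centre, half-way up; z along the tube.
- stub_a_mid (a point): plain steel pipe stub, an open tube 42 mm outside diameter, 33 mm bore, 55 mm long, standing on end, 0.11 to 0.21 kg. Stands loose on the bench, to be put on the shelf. Point at its centre, half-way up; z along the tube.
- stub_b_mid (a point): plain steel pipe stub, an open tube 42 mm outside diameter, 33 mm bore, 55 mm long, standing on end, 0.11 to 0.21 kg. Stands loose on the bench, to be put on the shelf (the two loose stubs are alike, either may go in either place). Point at its centre, half-way up; z along the tube.
- stub_g: the body of the stub already on the shelf; origin at the centre of its lower end.
- stub_a: the body of a loose stub; origin at the centre of its lower end.
- stub_b: the body of the other loose stub; origin at the centre of its lower end.
- inlet: fume inlet: grey box fixed to the bench, 160 mm (x) by 240 (y), 80 high, duct elbow on its +x side. Origin on the bench under its centre; turned up to 0.4 rad. On top a steel shutter plate (top 85 mm above the bench) slides along y between rails 90 mm high, 110 mm apart. Three brass screw heads on the -x rail mark the tab closed (y -40 mm), half open (y 0), fully open (y +40).
- shutter (a joint): travel of the shutter in m: 0 closed, 0.08 at the open stop, half travel is 0.04; grows as the plate and tab slide along the inlet's +y. A spring pulls it shut: 3 N at closed, rising 1.2 N per cm (7.8 N at half); let go, it closes.
- tab_mid (a point): point on the shutter's upright tab, on its centre line, 110 mm above the bench and 16 mm below its top edge. The tab is a flat steel lug: 12 mm thick along the inlet's y, 32 mm wide along its x, rising 41 mm above the plate. Axes as the inlet's; it moves with the shutter along the inlet's y.
- flange: bystander: dark steel flange ring lying flat on the bench between the loose stubs, 72 mm across, 28 mm bore, 14 mm high. Origin at the centre of its underside.
- bush: bystander: small stepped brass bush standing on the bench near the flange, 26 mm across and 24 mm high. Origin at the centre of its underside.
There are look-alikes about, which are no part of the job. Leave any yellow look-alike of the stub_b alone. What is shaped like the stub_a but orange is not meant.

How it is judged:
On the way, in this order (a step that is already met when the one before it is completed fails the run):
1. both loose stubs stand released on the shelf in one row with the third (((horizontal distance between stub_g_mid and stub_a_mid between 0.051 and 0.077 m and horizontal distance between stub_g_mid and stub_b_mid between 0.051 and 0.077 m and horizontal distance between stub_a_mid and stub_b_mid above 0.102 m) or (horizontal distance between stub_a_mid and stub_g_mid between 0.051 and 0.077 m and horizontal distance between stub_a_mid and stub_b_mid between 0.051 and 0.077 m and horizontal distance between stub_g_mid and stub_b_mid above 0.102 m) or (horizontal distance between stub_b_mid and stub_g_mid between 0.051 and 0.077 m and horizontal distance between stub_b_mid and stub_a_mid between 0.051 and 0.077 m and horizontal distance between stub_g_mid and stub_a_mid above 0.102 m)) and x of stub_a_mid in the frame of shelf between -0.014 and 0.014 m and z of stub_a_mid in the frame of shelf between 0.0725 and 0.0825 m and y of stub_a_mid in the frame of shelf between -0.135 and 0.135 m and angle between each of stub_a_mid, stub_b_mid's own z axis and vertical below 0.12 rad and contact force between the fingers and stub_a below 0.1 N and linear speed of each of stub_a, stub_b below 0.02 m/s and x of stub_b_mid in the frame of shelf between -0.014 and 0.014 m and z of stub_b_mid in the frame of shelf between 0.0725 and 0.0825 m and y of stub_b_mid in the frame of shelf between -0.135 and 0.135 m and contact force between the fingers and stub_b below 0.1 N), for 0.3 s.
2. the shutter is held by its tab at half travel (value of joint shutter between 0.033 and 0.047 m and velocity of joint shutter between -0.01 and 0.01 m/s and contact force between the fingers and shutter_c1 above 3 N), for 0.5 s.
At the end, for the whole second after the job is handed in: Loose stubs upright (0.12 rad), released, on the board within 14 mm of its long middle line; one row of three, neighbouring centres 51 to 77 mm apart, outer two over 102 mm; shutter still at 40 mm travel within 7 mm, fingers bearing on its tab with over 3 N (all of step 1 and all of step 2); the arm keeps its last pose, push and grip.
It fails at once if the stub already on the shelf is shifted by more than 15 mm (distance of stub_g_mid from where it was at the start of the episode above 0.015 m).
It fails at once if the flange or the bush is shifted by more than 25 mm (distance of any of flange, bush from where it was at the start of the episode above 0.025 m).
It fails at once if the shutter runs to its open stop (value of joint shutter above 0.074 m).
It also fails if it takes over 64 s, if anything falls off the work surface, if the arm or the gripper's body presses on something with over 40 N, if the wrist force passes 120 N, or if a joint passes its speed limit or range.

## Robot

A 6-joint arm with a two-finger parallel gripper is mounted at the origin on the work surface. World frame = base frame: x ahead of the robot, y to its left, z up, the work surface at z = 0. Lengths are in m, angles in rad, forces in N, time in s.
With the tool pointing down it reaches from about 0.3 to 0.75 m from the base axis. Payload 8.5 kg.
Tool frame: the origin (TCP) lies at the very end of the fingers, on their centre line; the grasp point (between the pads) lies r.tcp_to_grasp behind it (r.tcp_to_grasp is the distance from the TCP to the grasp point, in m); z points along the fingers, y is the direction in which the jaws open and shut (so a half turn about z gives the same grasp; the last joint's range is limited). The gripper opens to 88 mm and grips with 3 to 60 N. Pads are 18 mm wide; open, the fingers measure 123 mm over their backs; the gripper's body (75 mm by 187 mm) begins 45 mm behind the grasp point.
Start: joints at [0.929, 0.381, 1.297, -0, 1.464, -0.215], TCP at [0.228, 0.501, 0.202] pointing down, gripper open.
Joint ranges: [-3.11, 3.11], [-0.89, 2.33], [0.22, 2.48], [-1.42, 4.56], [0.17, 2.85], [-2.88, 2.88]. Speed limits (rad/s): [2.39, 2.39, 3.14, 3.14, 3.14, 3.14].

## Interface

Orientations are given as a 3x3 rotation matrix whose columns are the frame's x, y, z axes.
In Python, from rig import sensors, vision, r gives the robot as it stands. The module is installed in compiled form; this text tells all that it offers.
- The arm moves only by the shell command python3 -m crank 'ROWS' [FORCE]. ROWS is JSON, a list of rows, each an object with "jaw": the gripper's target within -1 to 1 (shut at 1, half-way at 0, fully open at -1); "slide": the shift along the tool's x, y, z normalised to -1 to 1, where 1 is 20 cm, a list of three; "twist": the turn, a rotation vector about the tool's x, y, z normalised to -1 to 1, where 1 is 180 degrees, a list of three. In form: [{"jaw": jaw, "slide": [tx, ty, tz], "twist": [ax, ay, az]}, ...]. A call has 1 to 20 rows; each row is the pose to reach, as a shift and turn from the pose commanded when the call began, along the tool's axes at that moment, turning the shorter way round; what a row does not reach only later rows make up. A row lasts 1/12 s, in which the tool goes at most 41.7 mm and 7.16 degrees, less where a joint would pass 70% of its speed; a pose out of reach is approached as far as the arm can. A call with a number of a shift or a turn outside -1 to 1 is refused whole. A call with a gripper value outside its range is refused whole. The fingers move at their own pace and stop on an object; FORCE is the grip in N (left out, the last holds). Time passes only in rows, so rows that repeat a pose let the fingers close. It gives the time, the measured TCP pose, the force and the opening at its end, in the units of the state.
- sensors.get_state(): the state, without advancing time (a new reading comes with each control period).
- vision.snapshot(name): name is "scene" or "top" or "wrist"; returns the picture (480x640x3 uint8, red, green, blue); there is no depth.
- vision.camera_params(name): a dict with "vertical_fov" (degrees; the focal length in pixels is half the picture's height over the tangent of half this angle, whatever the lens; pixels are square), "cx", "cy" (the principal point, pixels), "dist" ([k1, k2, p1, p2, k3] as OpenCV has them; the pictures are not rectified), "R" (3x3) and "t" (3): a world point X has camera coordinates R X + t. Camera axes: x right, y down, z forward; pixel columns grow to the right and rows downward; lengths in m; the calibration is good to about 2 mm. A picture is of the moment at which its call begins: read the wrist's pose just before it. camera_params takes no time and is no camera call; for the wrist camera it gives the pose at the moment of the call.
- r.hand_in(): hands the job in, once; it reports no verdict.
The state is a dict: "t": time; "joints": joint angles; "qvel": joint speeds; "joint_torque": joint torques, N m; "ee_pos": TCP position; "ee_rot": TCP orientation; "ft_force": force on the tool from outside, world axes, zero at the start; "wrist_torque": the same for the moment, N m; "gripper_width": finger opening in m.
Only numpy, scipy, OpenCV 4.12 (cv2) and the standard library are available. Lean on these libraries where they do the work, as an engineer would, in place of code of your own. Each camera call takes 0.05 s, during which the arm holds its last target.

## Working session

There is one attempt and no reset: what is moved stays moved. The work goes in short steps, Python scripts to look and compute and a shell command to move; the robot and the scene stay as the last step left them, time stands still between calls to the robot, and variables do not carry over. Pictures are saved under pics/ and viewed, and the job is handed in when it is done.

```bash
mkdir -p pics
cat > h.py <<'E'
import numpy as np, cv2
from rig import sensors, vision, r
def K(p):
    f=240/np.tan(np.radians(p["vertical_fov"])/2)
    return np.array([[f,0,p["cx"]],[0,f,p["cy"]],[0,0,1.]])
def ray(p,px):
    u=cv2.undistortPoints(np.array(px,float).reshape(-1,1,2),K(p),np.array(p["dist"],float)).reshape(-1,2)
    R=np.array(p["R"]);t=np.array(p["t"])
    d=np.c_[u,np.ones(len(u))]@R
    return -R.T@t,d
def onz(p,px,z):
    c,d=ray(p,px); return c+d*((z-c[2])/d[:,2:3])
def proj(p,X):
    R=np.array(p["R"]);t=np.array(p["t"])
    return cv2.projectPoints(np.array(X,float).reshape(-1,3),cv2.Rodrigues(R)[0],t,K(p),np.array(p["dist"],float))[0].reshape(-1,2)
def snap(n,f):
    p=vision.camera_params(n); im=vision.snapshot(n); cv2.imwrite("pics/"+f,cv2.cvtColor(im,cv2.COLOR_RGB2BGR)); return p,im
E
python3 - <<'E'
from h import *
for n in("scene","top","wrist"):
    p,im=snap(n,n+"0.png"); print(n,p)
print(sensors.get_state(),r.tcp_to_grasp)
E
```

```text
scene {'vertical_fov': 46.86490450650801, 'cx': 321.19821723113694, 'cy': 240.88035732889446, 'dist': array([-0.06768123,  0.        ,  0.        ,  0.        ,  0.        ]), 'R': array([[-0.85948097,  0.51088935, -0.01686799],
       [ 0.39042172,  0.63480037, -0.66678285],
       [-0.32994445, -0.5796728 , -0.74506114]]), 't': array([ 0.47894359, -0.11485314,  1.15004156])}
top {'vertical_fov': 53.617786937877746, 'cx': 314.0752306650442, 'cy': 242.54301963409824, 'dist': array([-0.10912745,  0.        ,  0.        ,  0.        ,  0.        ]), 'R': array([[-0.01091283, -0.99982561,  0.0151542 ],
       [-0.99176905,  0.0088889 , -0.12773073],
       [ 0.12757375, -0.01642337, -0.9916931 ]]), 't': array([-0.04859837,  0.53847339,  0.81190948])}
wrist {'vertical_fov': 58.57757107039273, 'cx': 319.64482114948953, 'cy': 247.06629275708414, 'dist': array([0.00205139, 0.        , 0.        , 0.        , 0.        ]), 'R': array([[ 4.13156609e-01,  9.10659933e-01, -3.19955021e-04],
       [ 8.67897495e-01, -3.93649302e-01,  3.02975520e-01],
       [ 2.75781717e-01, -1.25454027e-01, -9.5
[... 160 characters left out ...]
e-05,
        1.46362821e+00, -2.15272921e-01]), 'qvel': array([-0.00122981, -0.00227897, -0.00142208, -0.00084292, -0.00196552,
        0.00099969]), 'joint_torque': array([ 2.19023801e-03, -4.38082802e+01, -2.24614871e+01,  7.13737216e-02,
        3.43501777e-02, -7.81480821e-05]), 'ee_pos': array([0.22753243, 0.50045751, 0.20150991]), 'ee_rot': array([[-9.10276967e-01,  4.13999290e-01, -6.56444944e-04],
       [ 4.13999738e-01,  9.10276600e-01, -8.53316193e-04],
       [ 2.44274174e-04, -1.04852211e-03, -9.99999420e-01]]), 'ft_force': array([-0.05862463, -0.54942688,  0.76284686]), 'wrist_torque': array([-0.01450676,  0.01536708,  0.02553554]), 'gripper_width': 0.08784377906452155} 0.0187
```

View pics/scene0.png

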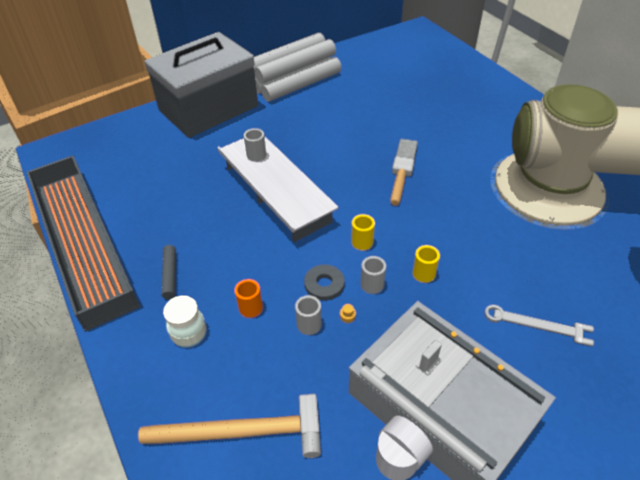

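View pics/top0.png

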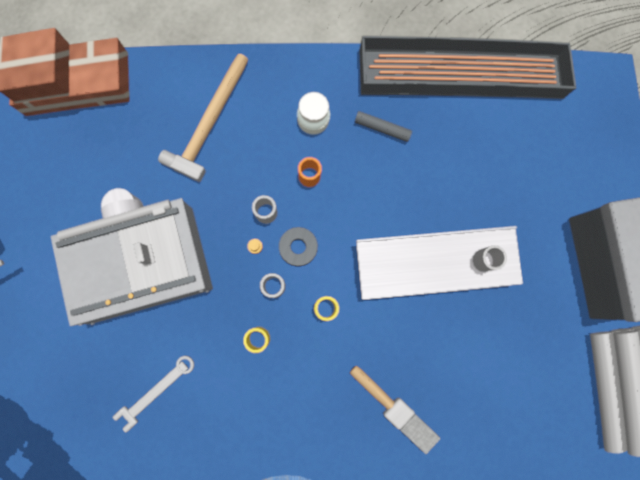

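View pics/wrist0.png

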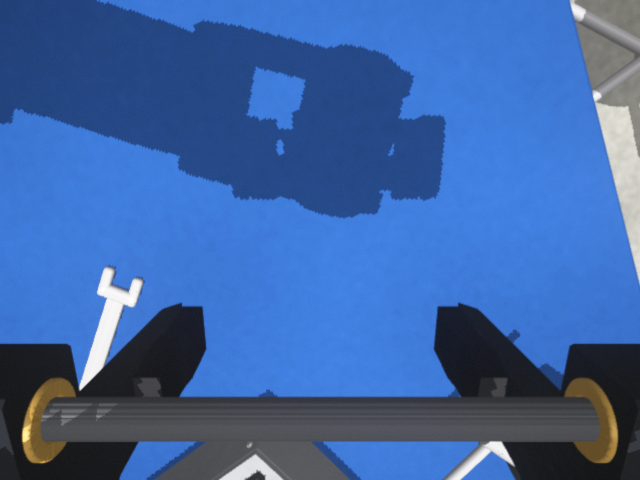

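The top view shows the grey stubs at about (264,209) and (272,286), with the flange at (298,247) and the bush at (255,247) between them. The shelf is on the right with its stub at (490,258), and the inlet is on the left with its tab at (145,254). I'll zoom in to measure them.

Run:
```python
from h import *
a=cv2.imread("pics/top0.png")
A=cv2.resize(a[190:310,235:335],(500,600),interpolation=cv2.INTER_CUBIC)
cv2.imwrite("pics/z1.png",A)
cv2.imwrite("pics/z2.png",cv2.resize(a[220:310,350:530],(800,400),interpolation=cv2.INTER_CUBIC))
cv2.imwrite("pics/z3.png",cv2.resize(a[180:330,45:215],(680,600),interpolation=cv2.INTER_CUBIC))
```

```text
(no output)
```

View pics/z1.png

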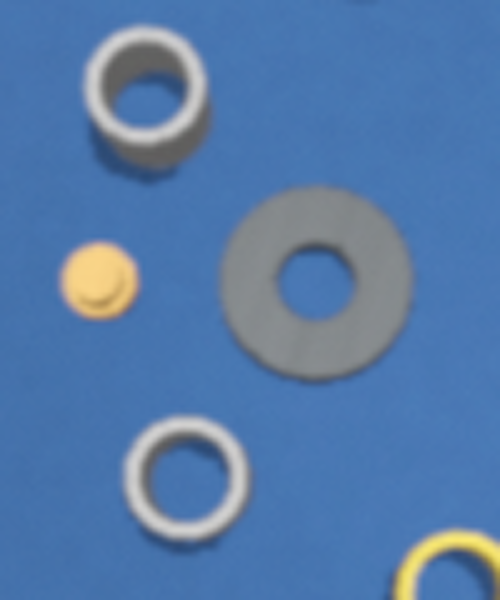

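View pics/z2.png

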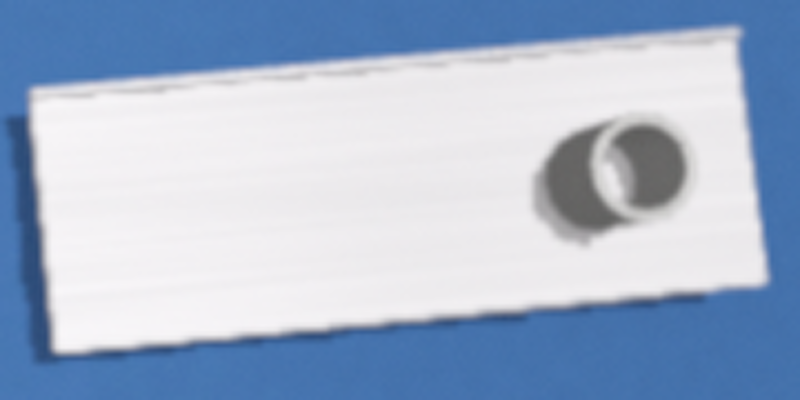

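View pics/z3.png

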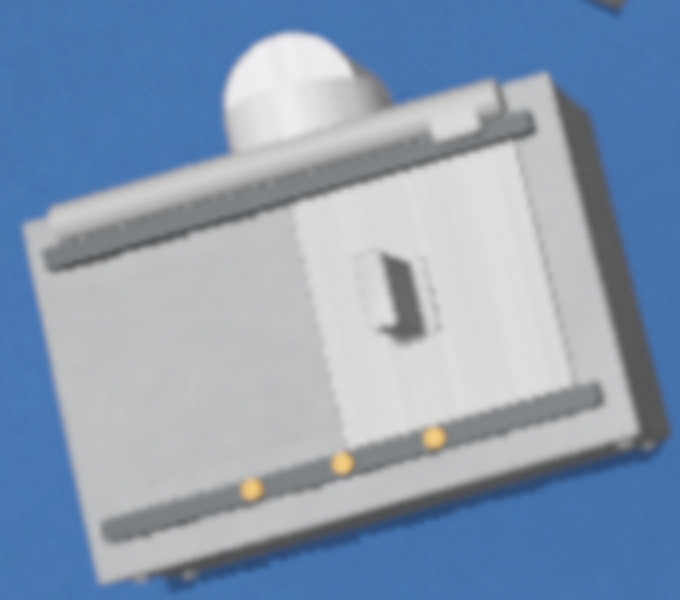

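```bash
cat > m.py <<'E'
from h import *
import json
p=vision.camera_params("top")
im=cv2.imread("pics/top0.png")
def ell(mask,z):
    cs,_=cv2.findContours(mask,cv2.RETR_EXTERNAL,cv2.CHAIN_APPROX_NONE)
    c=max(cs,key=cv2.contourArea); P=onz(p,c.reshape(-1,2),z)[:,:2]
    return cv2.minEnclosingCircle(P.astype(np.float32))
hsv=cv2.cvtColor(im,cv2.COLOR_BGR2HSV)
def win(m,x,y,h):
    o=np.zeros_like(m); o[y-h:y+h,x-h:x+h]=m[y-h:y+h,x-h:x+h]; return o
bright=((hsv[...,1]<60)&(hsv[...,2]>150)).astype(np.uint8)*255
for n,(x,y) in dict(A=(264,208),B=(272,286)).items(): print(n,ell(win(bright,x,y,17),.055))
s=lambda X,Y,k,x0,y0:((X+.5)/k-.5+x0,(Y+.5)/k-.5+y0)
k=400/90
print("A,B eye",onz(p,[s(145,86,5,235,190),s(187,479,5,235,190)],.055))
print("flange",onz(p,[s(316,284,5,235,190)],.014),"bush",onz(p,[s(99,280,5,235,190)],.024))
lo=onz(p,[s(52,354,k,350,220),s(768,286,k,350,220)],.05); up=onz(p,[s(31,90,k,350,220),s(741,28,k,350,220)],.056)
print("shelf",lo,up); c=(lo.mean(0)+up.mean(0))/2
d=(lo[0]-lo[1]+up[0]-up[1])[:2]; print("len",np.linalg.norm(lo[0]-lo[1]),np.linalg.norm(up[0]-up[1]),np.linalg.norm((lo-up)[:,:2],axis=1))
d/=np.linalg.norm(d); th=np.arctan2(-d[0],d[1]); print("centre",c,"yaw",th)
g=onz(p,[s(641,168,k,350,220)],.105)[0]
R=np.array([[np.cos(th),-np.sin(th)],[np.sin(th),np.cos(th)]])
print("G",g,"shelf frame",R.T@(g-c)[:2])
br=((hsv[...,1]>100)&(hsv[...,0]>8)&(hsv[...,0]<30)).astype(np.uint8)*255
sc=[]
for x,y in((108,302),(131,296),(153,289)):
    ys,xs=np.nonzero(win(br,x,y,5)); sc.append((xs.mean(),ys.mean()))
S=onz(p,sc,.092); print("screws",S,np.linalg.norm(np.diff(S,axis=0),axis=1))
d=(S[0]-S[2])[:2]; d/=np.linalg.norm(d); ti=np.arctan2(-d[0],d[1]); print("inlet yaw",ti)
Ri=np.array([[np.cos(ti),-np.sin(ti)],[np.sin(ti),np.cos(ti)]])
print("tab from screws",S[2,:2]+Ri@[.055,0],"half",S[1,:2]+Ri@[.055,0])
print("tab top eye",onz(p,[s(382,293,4,45,180)],.126))
print("camc",ray(p,[(320,240)])[0])
E
python3 m.py
```

```text
A ((0.6002001762390137, 0.03498415648937225), 0.021522965282201767)
B ((0.46221789717674255, 0.0199226513504982), 0.021702537313103676)
A,B eye [[0.59951725 0.03442317 0.055     ]
 [0.46166498 0.01961255 0.055     ]]
flange [[ 0.53382301 -0.02451751  0.014     ]] bush [[0.5347703 0.053612  0.024    ]]
shelf [[ 0.43627118 -0.13441805  0.05      ]
 [ 0.45820705 -0.42451556  0.05      ]] [[ 0.53929684 -0.12777298  0.056     ]
 [ 0.56209644 -0.41707766  0.056     ]]
len 0.29092567570754546 0.29020168957660475 [0.10323974 0.10415531]
centre [ 0.49896788 -0.27594606  0.053     ] yaw 0.07705681386624727
G [ 0.50131667 -0.35169196  0.105     ] shelf frame [-0.00348914 -0.07570194]
screws [[0.43430999 0.29086961 0.092     ]
 [0.44462977 0.25227997 0.092     ]
 [0.45499439 0.21366407 0.092     ]] [0.03994569 0.03998265]
inlet yaw 0.26176607169834176
tab from screws [0.50812079 0.22789735] half [0.49775616 0.26651324]
tab top eye [[0.51206921 0.22614981 0.126     ]]
camc [ 0.42993256 -0.04004204  0.8746811 ]
```

```bash
cat > go.py <<'E'
from h import *
import sys
from scipy.spatial.transform import Rotation as Ro
x,y,z,j=map(float,sys.argv[1:5]); s=sensors.get_state(); R=s["ee_rot"]; p=s["ee_pos"]
jy=np.degrees(np.arctan2(R[1,1],R[0,1])); 
while j-jy>90: j-=180
while j-jy<-90: j+=180
a=np.radians(j); T=np.array([[-np.sin(a),np.cos(a),0],[np.cos(a),np.sin(a),0],[0,0,-1]]).T
T=np.c_[[np.sin(a),-np.cos(a),0],[np.cos(a),np.sin(a),0],[0,0,-1]]
if T[:,0]@R[:,0]<0: print("flip?")
d=R.T@(np.array([x,y,z])-p); tw=Ro.from_matrix(R.T@T).as_rotvec()/np.pi
print("t",s["t"],"pos",p,"jaw",jy,"w",s["gripper_width"],"F",s["ft_force"])
print("slide",np.round(d/.2,3),"twist",np.round(tw,4),"rows",np.linalg.norm(d)/.0417,np.linalg.norm(tw)*180/7.16)
E
python3 go.py 0.600 0.0348 0.12 90
```

```text
flip?Traceback (most recent call last):
  File "go.py", line 11, in <module>
    d=R.T@(np.array([x,y,z])-p); tw=Ro.from_matrix(R.T@T).as_rotvec()/np.pi
                                    ~~~~~~~~~~~~~~^^^^^^^
  File "scipy/spatial/transform/_rotation.pyx", line 1143, in scipy.spatial.transform._rotation.Rotation.from_matrix
ValueError: Non-positive determinant (left-handed or null coordinate frame) in rotation matrix 0: [[-9.10276967e-01  4.13999738e-01 -2.44274174e-04]
 [ 4.13999290e-01  9.10276600e-01  1.04852211e-03]
 [-6.56444944e-04 -8.53316193e-04  9.99999420e-01]].
```

```bash
sed -i 's/T=np.c_\[\[np.sin(a),-np.cos(a),0\]/T=np.c_[[-np.sin(a),np.cos(a),0]/' go.py; python3 go.py 0.600 0.0348 0.15 90;python3 go.py 0.41 0.25 0.2 90
```

```text
t 0.15 pos [0.22753243 0.50045751 0.20150991] jaw 65.54367288044239 w 0.08784377906452155 F [-0.05862463 -0.54942688  0.76284686]
slide [-2.659 -1.348  0.258] twist [-3.000e-04 -1.000e-04 -1.359e-01] rows 14.3529190940079 3.4156998692614997
t 0.15 pos [0.22753243 0.50045751 0.20150991] jaw 65.54367288044239 w 0.08784377906452155 F [-0.05862463 -0.54942688  0.76284686]
slide [-1.349 -0.762  0.008] twist [-3.000e-04 -1.000e-04 -1.359e-01] rows 7.431176619018121 3.4156998692614997
```

```bash
python3 -m crank '[{"jaw":-1,"slide":[-0.2,-0.1,0],"twist":[0,0,-0.035]},{"jaw":-1,"slide":[-0.4,-0.2,0],"twist":[0,0,-0.07]},{"jaw":-1,"slide":[-0.6,-0.3,0],"twist":[0,0,-0.105]},{"jaw":-1,"slide":[-0.8,-0.4,0],"twist":[0,0,-0.136]},{"jaw":-1,"slide":[-1,-0.5,0],"twist":[0,0,-0.136]}]' 
python3 go.py 0.600 0.0348 0.15 90
```

```text
t: 0.57
ee_pos: [0.3543, 0.3434, 0.2018]
ee_rot: [[-1.0, -0.007, -0.0], [-0.007, 1.0, -0.0], [0.0, -0.0, -1.0]]
ft_force: [0.3, 0.7, -0.3]
gripper_width: 0.0879
t 0.5667 pos [0.35434374 0.34338257 0.20181135] jaw 90.38043198775011 w 0.08790066944859849 F [ 0.33393004  0.66029242 -0.27028882]
slide [-1.218 -1.551  0.259] twist [-0.     -0.0001  0.0021] rows 9.539862915695108 0.05320966396355354
```

```bash
python3 -m crank '[{"jaw":-1,"slide":[-0.15,-0.2,0],"twist":[0,0,0]},{"jaw":-1,"slide":[-0.3,-0.36,0],"twist":[0,0,0]},{"jaw":-1,"slide":[-0.45,-0.52,0],"twist":[0,0,0]},{"jaw":-1,"slide":[-0.6,-0.7,0],"twist":[0,0,0]},{"jaw":-1,"slide":[-0.75,-0.85,0],"twist":[0,0,0]},{"jaw":-1,"slide":[-0.9,-1,0],"twist":[0,0,0]},{"jaw":-1,"slide":[-0.9,-1,0],"twist":[0,0,0]},{"jaw":-1,"slide":[-0.9,-1,0],"twist":[0,0,0]}]' 
python3 go.py 0.600 0.0348 0.15 90; python3 -c "
from h import *
snap('wrist','w1.png')"
```

```text
t: 1.23
ee_pos: [0.5362, 0.1418, 0.201]
ee_rot: [[-1.0, 0.004, -0.001], [0.004, 1.0, -0.001], [0.001, -0.001, -1.0]]
ft_force: [-0.5, 0.9, -0.0]
gripper_width: 0.0881
t 1.2333 pos [0.53619651 0.14179285 0.20100768] jaw 89.77688819403149 w 0.08806439571331275 F [-0.4949082   0.94673209 -0.04047553]
slide [-0.321 -0.534  0.255] twist [-0.0002 -0.0002 -0.0012] rows 3.2280830761699977 0.03190076631812868
```

View pics/w1.png

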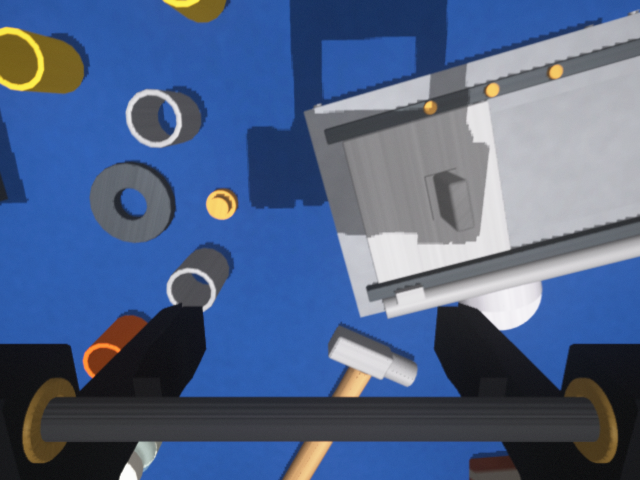

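The wrist view shows stub A's rim at about (192,289), stub B's at (154,118), the bush at (221,204), the screws at (430,107), (492,90) and (556,72), and the tab near (445,195). I'll check these against the top view.

Run:
```python
from h import *
p=vision.camera_params("wrist")
print(onz(p,[(192,289),(154,118)],.055)); print(onz(p,[(221,204)],.024),onz(p,[(131,202)],.014))
print(onz(p,[(430,107),(492,90),(556,72)],.092))
a=cv2.imread("pics/w1.png"); cv2.imwrite("pics/w1z.png",cv2.resize(a[140:260,390:530],(700,600),interpolation=cv2.INTER_CUBIC))
```

```text
[[0.59704064 0.03875541 0.055     ]
 [0.46053296 0.02330233 0.055     ]]
[[0.53153678 0.06081299 0.024     ]] [[ 0.53171888 -0.02042856  0.014     ]]
[[0.45344283 0.21708601 0.092     ]
 [0.44314191 0.25612432 0.092     ]
 [0.43249541 0.29544382 0.092     ]]
```

View pics/w1z.png

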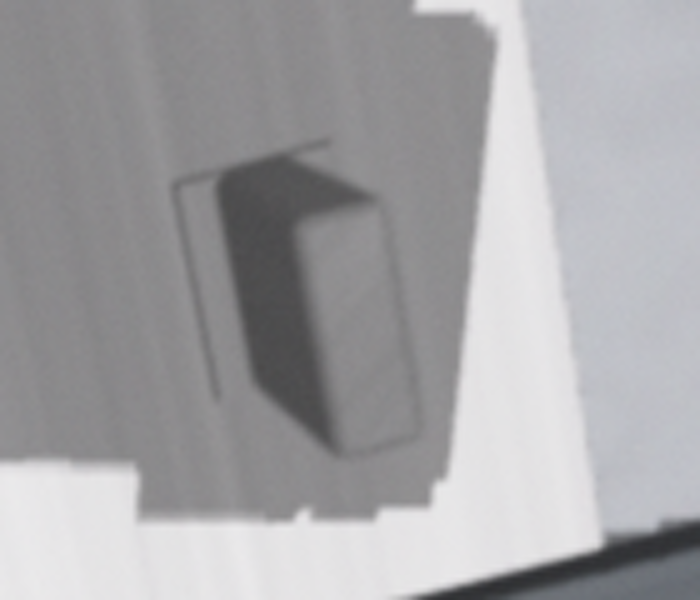

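```bash
python3 - <<'E'
from h import *
p=vision.camera_params("wrist"); print(onz(p,[(462,205.5)],.126))
E
python3 go.py 0.5985 0.0365 0.1 90
```

```text
[[0.5113628  0.23282097 0.126     ]]
t 1.2833 pos [0.53459584 0.1435788  0.2012114 ] jaw 89.86062751957729 w 0.08820289391597695 F [ 0.16169104  0.23926849 -0.04443053]
slide [-0.321 -0.535  0.506] twist [-0.     -0.0004 -0.0008] rows 3.8513936064116363 0.021632260742313624
```

```bash
python3 -m crank '[{"jaw":-1,"slide":[-0.1,-0.18,0.12],"twist":[0,0,0]},{"jaw":-1,"slide":[-0.2,-0.36,0.25],"twist":[0,0,0]},{"jaw":-1,"slide":[-0.321,-0.535,0.4],"twist":[0,0,0]},{"jaw":-1,"slide":[-0.321,-0.535,0.5],"twist":[0,0,0]},{"jaw":-1,"slide":[-0.321,-0.535,0.5],"twist":[0,0,0]},{"jaw":-1,"slide":[-0.321,-0.535,0.5],"twist":[0,0,0]}]' 
python3 go.py 0.5985 0.0365 0.02 90; python3 -c "
from h import *
snap('wrist','w2.png')"
```

```text
t: 1.78
ee_pos: [0.5969, 0.0389, 0.1009]
ee_rot: [[-1.0, -0.0, -0.004], [-0.0, 1.0, 0.001], [0.004, 0.001, -1.0]]
ft_force: [0.5, 1.0, 0.9]
gripper_width: 0.088
t 1.7833 pos [0.59690126 0.03886619 0.10088672] jaw 90.01578323766353 w 0.08797503583396847 F [0.51579118 1.03651046 0.94699301]
slide [-0.01  -0.012  0.404] twist [ 0.0003 -0.0012  0.0001] rows 1.9409379357437155 0.03117445845835219
```

View pics/w2.png

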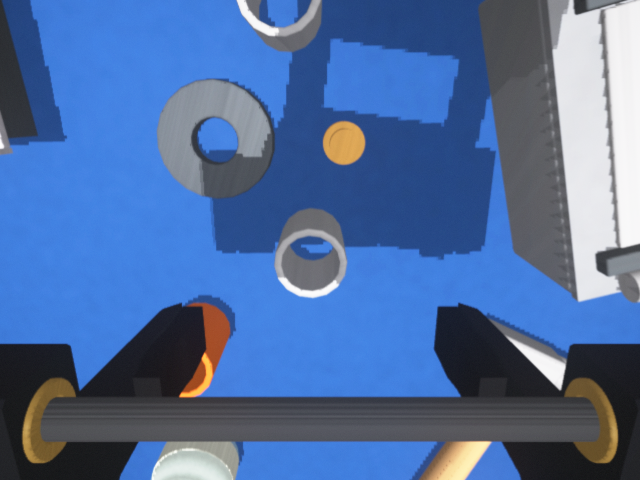

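```bash
python3 - <<'E'
from h import *
p=vision.camera_params("wrist"); print(onz(p,[(311,262),(190,372)],.055))
p=vision.camera_params("top"); print(onz(p,[(310,166)],.055))
E
python3 go.py 0.5985 0.0365 0.02 90
```

```text
[[ 0.60126205  0.03610381  0.055     ]
 [ 0.67423732 -0.03967677  0.055     ]]
[[ 0.67297625 -0.04785448  0.055     ]]
t 1.8333 pos [0.59755522 0.03943733 0.10262197] jaw 90.08021919534292 w 0.08817901590964608 F [-1.08283483  0.15749385  0.17016181]
slide [-0.005 -0.015  0.413] twist [ 0.0001 -0.0001  0.0004] rows 1.9827234352547698 0.01221374797749399
```

```bash
python3 -m crank '[{"jaw":-1,"slide":[-0.012,-0.015,0.15],"twist":[0,0,0]},{"jaw":-1,"slide":[-0.012,-0.015,0.3],"twist":[0,0,0]},{"jaw":-1,"slide":[-0.012,-0.015,0.41],"twist":[0,0,0]},{"jaw":-1,"slide":[-0.012,-0.015,0.41],"twist":[0,0,0]},{"jaw":0.6,"slide":[-0.012,-0.015,0.41],"twist":[0,0,0]},{"jaw":0.6,"slide":[-0.012,-0.015,0.41],"twist":[0,0,0]},{"jaw":0.6,"slide":[-0.012,-0.015,0.41],"twist":[0,0,0]},{"jaw":0.6,"slide":[-0.012,-0.015,0.41],"twist":[0,0,0]},{"jaw":0.6,"slide":[-0.012,-0.015,0.41],"twist":[0,0,0]},{"jaw":0.6,"slide":[-0.012,-0.015,0.41],"twist":[0,0,0]}]' 30
python3 go.py 0.6 0.0365 0.16 4.4
```

```text
t: 2.67
ee_pos: [0.6008, 0.035, 0.0207]
ee_rot: [[-1.0, -0.0, 0.001], [-0.0, 1.0, -0.0], [-0.001, -0.0, -1.0]]
ft_force: [-0.0, 0.3, -0.8]
gripper_width: 0.0501
t 2.6667 pos [0.60080065 0.03495852 0.02065392] jaw 90.02167896440966 w 0.050145349817146065 F [-0.04927738  0.2633944  -0.83143062]
slide [ 0.003  0.008 -0.697] twist [2.000e-04 3.000e-04 4.757e-01] rows 3.3418921780471575 11.95833795226773
```

```bash
python3 -m crank '[{"jaw":1,"slide":[0,0,0],"twist":[0,0,0]},{"jaw":1,"slide":[0,0,0],"twist":[0,0,0]},{"jaw":1,"slide":[0,0,0],"twist":[0,0,0]},{"jaw":1,"slide":[0,0,-0.1],"twist":[0,0,0]},{"jaw":1,"slide":[0,0,-0.25],"twist":[0,0,0]},{"jaw":1,"slide":[0,0,-0.4],"twist":[0,0,0]},{"jaw":1,"slide":[0,0,-0.55],"twist":[0,0,0]},{"jaw":1,"slide":[0,0,-0.65],"twist":[0,0,0]},{"jaw":1,"slide":[0,0,-0.65],"twist":[0,0,0]}]' 30
python3 go.py 0.4972 -0.2893 0.15 4.4
```

```text
t: 3.42
ee_pos: [0.6023, 0.0347, 0.1545]
ee_rot: [[-1.0, -0.001, 0.008], [-0.001, 1.0, -0.001], [-0.008, -0.001, -1.0]]
ft_force: [0.3, -0.4, -0.4]
gripper_width: 0.0001
t 3.4167 pos [0.60231435 0.03474977 0.15449019] jaw 90.02928899967314 w 6.294663157135839e-05 F [ 0.325585   -0.44927109 -0.38383117]
slide [ 0.527 -1.62   0.02 ] twist [0.0016 0.0023 0.4757] rows 8.170297341356113 11.959569749822856
```

The jaws closed to zero, so the grasp missed. I'll look again.

```bash
python3 -c "
from h import *
snap('wrist','w3.png');p,_=snap('top','t3.png')"; python3 go.py 0.6 0.035 0.02 90
```

```text
t 3.5167 pos [0.60048003 0.03498029 0.1498748 ] jaw 90.02461003524043 w 0.000342625017926237 F [-0.05349508  0.75913902 -0.67534835]
slide [0.003 0.    0.649] twist [-0.      0.0002  0.0001] rows 3.1145248740611344 0.005176992578833937
```

View pics/w3.png

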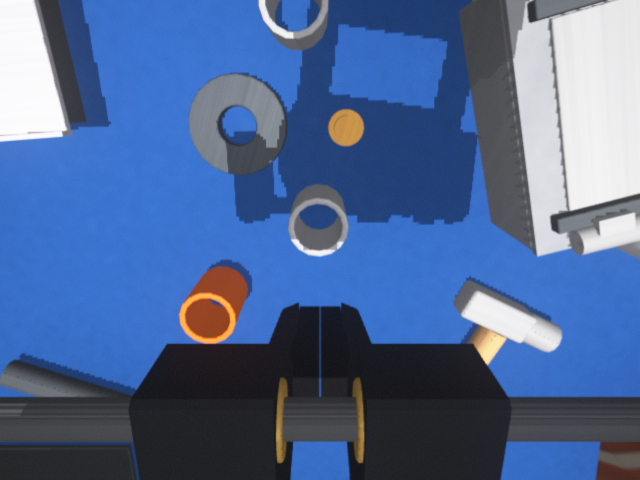

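View pics/t3.png

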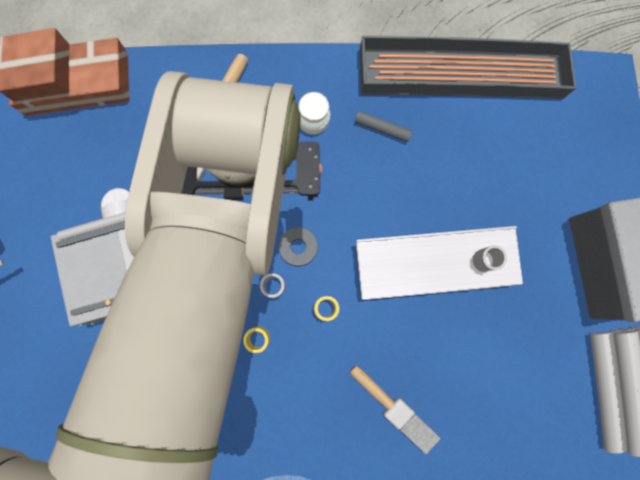

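Run:
```python
from h import *
p=vision.camera_params("wrist"); s=sensors.get_state()
print(onz(p,[(319,228),(208,317)],.055), onz(p,[(346,128)],.024),onz(p,[(237,123)],.014))
print(s["ee_pos"], proj(p,[s["ee_pos"]]), ray(p,[(320,240)]))
pp=s["ee_pos"]; print(proj(p,[pp+[0,0,.0187],pp+[0,0,-.08]]))
```

```text
[[ 0.59684142  0.03614439  0.055     ]
 [ 0.66321164 -0.04367571  0.055     ]] [[0.53312901 0.05488213 0.024     ]] [[ 0.53015624 -0.02267355  0.014     ]]
[0.60048003 0.03498029 0.1498748 ] [[316.38805471 289.03890751]] (array([0.52153627, 0.03621359, 0.33315604]), array([[ 0.28829701,  0.00212331, -0.95768145]]))
[[316.1095253  306.63180855]
 [317.17178195 239.52983186]]
```

Run:
```python
from h import *
p,im=snap("scene","s3.png"); s=sensors.get_state(); P=s["ee_pos"]; print(P)
print(proj(p,[P,P+[0,0,.033],P+[0,0,.0187]]))
a=cv2.imread("pics/s3.png"); q=proj(p,[P])[0].astype(int)
cv2.circle(a,tuple(int(v) for v in q),1,(0,0,255),-1)
c=a[q[1]-75:q[1]+75,q[0]-100:q[0]+100]; cv2.imwrite("pics/s3z.png",cv2.resize(c,(800,600),interpolation=cv2.INTER_CUBIC))
```

```text
[0.59998514 0.03499944 0.148809  ]
[[306.79221232 269.46677007]
 [305.95844498 255.05387443]
 [306.32584    261.40799004]]
```

View pics/s3z.png

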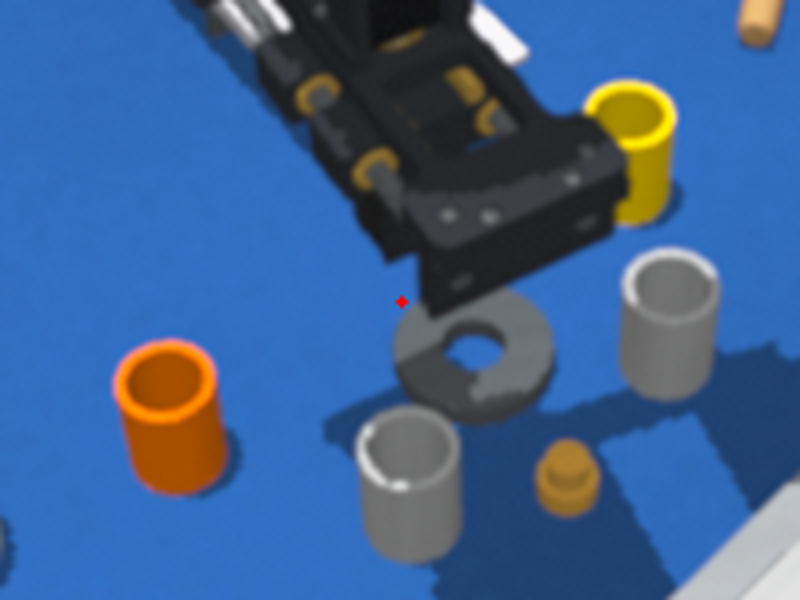

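Both the wrist and scene views show the real fingertips about 25–35 mm above the reported TCP, so the jaws closed just above the stub, which is still standing. I'll go down again, deeper and in steps, and watch the force.

```bash
python3 -m crank '[{"jaw":-1,"slide":[0,0,0],"twist":[0,0,0]},{"jaw":-1,"slide":[0,0,0],"twist":[0,0,0]},{"jaw":-1,"slide":[0,0,0],"twist":[0,0,0]},{"jaw":-1,"slide":[0,0,0],"twist":[0,0,0]},{"jaw":-1,"slide":[0,0,0],"twist":[0,0,0]},{"jaw":-1,"slide":[0,0,0],"twist":[0,0,0]},{"jaw":-1,"slide":[0,0,0.15],"twist":[0,0,0]},{"jaw":-1,"slide":[0,0,0.3],"twist":[0,0,0]},{"jaw":-1,"slide":[0,0,0.45],"twist":[0,0,0]},{"jaw":-1,"slide":[0,0,0.6],"twist":[0,0,0]},{"jaw":-1,"slide":[0,0,0.68],"twist":[0,0,0]},{"jaw":-1,"slide":[0,0,0.72],"twist":[0,0,0]},{"jaw":-1,"slide":[0,0,0.72],"twist":[0,0,0]}]'
python3 go.py 0.6 0.0355 -0.012 90; python3 -c "
from h import *
p,_=snap('scene','s4.png')
a=cv2.imread('pics/s4.png')[180:360,200:440]; cv2.imwrite('pics/s4z.png',cv2.resize(a,(800,600),interpolation=cv2.INTER_CUBIC))
snap('wrist','w4.png')"
```

```text
t: 4.65
ee_pos: [0.5998, 0.035, 0.0045]
ee_rot: [[-1.0, -0.0, -0.003], [-0.0, 1.0, 0.0], [0.003, 0.0, -1.0]]
ft_force: [-0.7, 0.0, -0.3]
gripper_width: 0.0851
t 4.65 pos [0.59983563 0.03503303 0.00447537] jaw 90.02466994986706 w 0.08510014571843874 F [-0.69218719  0.03013442 -0.32621803]
slide [-0.001  0.002  0.082] twist [ 0.0001 -0.0009  0.0001] rows 0.3952712151449784 0.02299458923517774
```

View pics/s4z.png

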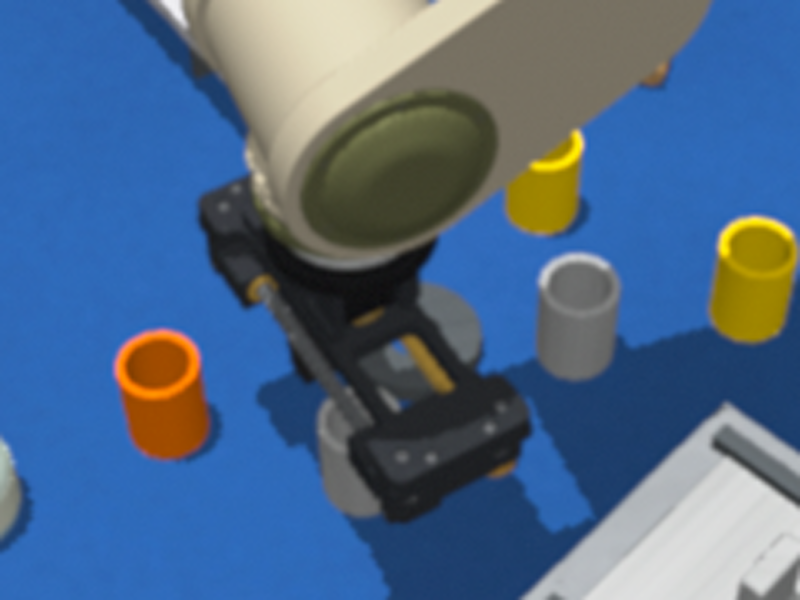

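View pics/w4.png

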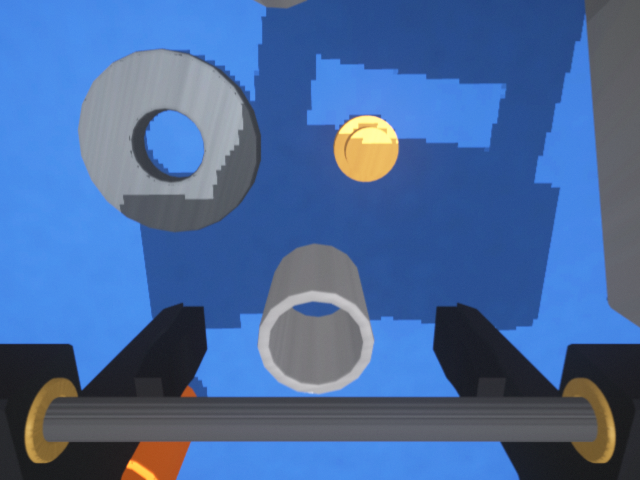

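```bash
python3 -m crank '[{"jaw":-1,"slide":[0,0,0.05],"twist":[0,0,0]},{"jaw":-1,"slide":[0,0,0.1],"twist":[0,0,0]},{"jaw":-1,"slide":[0,0,0.12],"twist":[0,0,0]},{"jaw":-1,"slide":[0,0,0.12],"twist":[0,0,0]}]'
python3 go.py 0.6 0.0355 -0.012 90; python3 -c "
from h import *
snap('wrist','w5.png')"
```

```text
t: 5.08
ee_pos: [0.5999, 0.035, -0.0192]
ee_rot: [[-1.0, -0.0, -0.002], [-0.0, 1.0, 0.0], [0.002, 0.0, -1.0]]
ft_force: [0.2, 0.5, 0.1]
gripper_width: 0.088
t 5.0833 pos [ 0.59987683  0.03503214 -0.01920592] jaw 90.02144918564093 w 0.08804899062748489 F [0.16357721 0.52825831 0.06458362]
slide [-0.001  0.002 -0.036] twist [ 0.0001 -0.0006  0.0001] rows 0.17319298232213756 0.0165102736507769
```

View pics/w5.png

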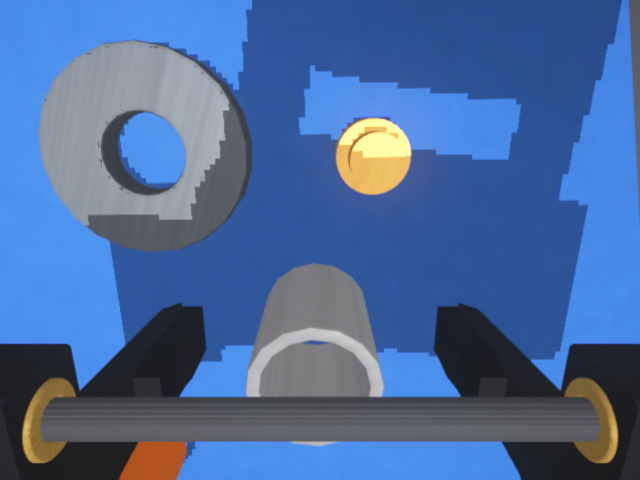

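At a reported −0.019 there is still no bench contact, which confirms the offset. The stub is well between the fingers, so I'll close.

```bash
python3 -m crank '[{"jaw":1,"slide":[0,0,0],"twist":[0,0,0]},{"jaw":1,"slide":[0,0,0],"twist":[0,0,0]},{"jaw":1,"slide":[0,0,0],"twist":[0,0,0]},{"jaw":1,"slide":[0,0,0],"twist":[0,0,0]},{"jaw":1,"slide":[0,0,0],"twist":[0,0,0]},{"jaw":1,"slide":[0,0,0],"twist":[0,0,0]},{"jaw":1,"slide":[0,0,0],"twist":[0,0,0]},{"jaw":1,"slide":[0,0,0],"twist":[0,0,0]}]' 30; python3 go.py 0.5385 -0.145 0.11 4.4
```

```text
t: 5.8
ee_pos: [0.6006, 0.0349, -0.018]
ee_rot: [[-1.0, -0.0, 0.0], [-0.0, 1.0, -0.0], [-0.0, -0.0, -1.0]]
ft_force: [0.7, -0.8, 0.6]
gripper_width: 0.0414
t 5.8 pos [ 0.60058304  0.03491385 -0.01798993] jaw 90.02624700084041 w 0.04144368379438163 F [ 0.6973366  -0.81899362  0.57641798]
slide [ 0.311 -0.899 -0.64 ] twist [0.000e+00 1.000e-04 4.757e-01] rows 5.500172352030331 11.958973132345125
```

```bash
python3 -m crank '[{"jaw":1,"slide":[0,0,-0.12],"twist":[0,0,0]},{"jaw":1,"slide":[0,0,-0.28],"twist":[0,0,0]},{"jaw":1,"slide":[0,0,-0.45],"twist":[0,0,0]},{"jaw":1,"slide":[0,0,-0.6],"twist":[0,0,0]},{"jaw":1,"slide":[0.04,-0.12,-0.65],"twist":[0,0,0.035]},{"jaw":1,"slide":[0.08,-0.25,-0.65],"twist":[0,0,0.07]},{"jaw":1,"slide":[0.12,-0.38,-0.65],"twist":[0,0,0.105]},{"jaw":1,"slide":[0.16,-0.5,-0.65],"twist":[0,0,0.14]},{"jaw":1,"slide":[0.2,-0.63,-0.65],"twist":[0,0,0.175]},{"jaw":1,"slide":[0.24,-0.76,-0.65],"twist":[0,0,0.21]},{"jaw":1,"slide":[0.28,-0.88,-0.65],"twist":[0,0,0.245]},{"jaw":1,"slide":[0.32,-1,-0.65],"twist":[0,0,0.28]},{"jaw":1,"slide":[0.32,-1,-0.65],"twist":[0,0,0.315]},{"jaw":1,"slide":[0.32,-1,-0.65],"twist":[0,0,0.35]},{"jaw":1,"slide":[0.32,-1,-0.65],"twist":[0,0,0.385]},{"jaw":1,"slide":[0.32,-1,-0.65],"twist":[0,0,0.42]},{"jaw":1,"slide":[0.32,-1,-0.65],"twist":[0,0,0.455]},{"jaw":1,"slide":[0.32,-1,-0.65],"twist":[0,0,0.476]},{"jaw":1,"slide":[0.32,-1,-0.65],"twist":[0,0,0.476]}]' 30; python3 go.py 0.4972 -0.2893 0.11 4.4; python3 -c "
from h import *
snap('wrist','w6.png')"
```

```text
t: 7.38
ee_pos: [0.5365, -0.165, 0.1118]
ee_rot: [[-0.073, 0.997, -0.0], [0.997, 0.073, 0.0], [0.0, -0.0, -1.0]]
ft_force: [-0.2, -0.5, -1.1]
gripper_width: 0.0414
t 7.3833 pos [ 0.53647108 -0.16496266  0.11175397] jaw 4.213769289620651 w 0.04135708853720752 F [-0.2144849  -0.53226336 -1.11631025]
slide [-0.606 -0.242  0.009] twist [-0.0001 -0.0001 -0.001 ] rows 3.1271818175618082 0.02638009907571652
```

View pics/w6.png

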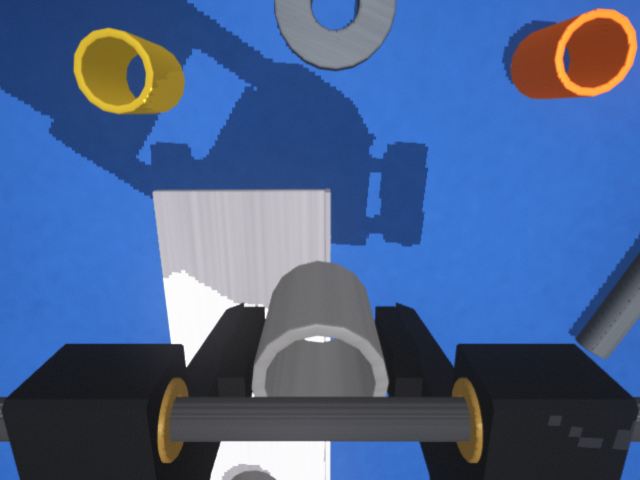

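```bash
python3 - <<'E'
from h import *
p=vision.camera_params("wrist"); print(onz(p,[(153,191)],.05),onz(p,[(330,189)],.056))
E
python3 go.py 0.4972 -0.2893 0.11 4.4
```

```text
[[ 0.43790852 -0.13640221  0.05      ]] [[ 0.53939789 -0.12622164  0.056     ]]
t 7.4333 pos [ 0.53646144 -0.16495943  0.11178625] jaw 4.43040982747272 w 0.04154612270552273 F [-0.04175619 -0.01746553 -1.485233  ]
slide [-0.605 -0.244  0.009] twist [-0.0001 -0.0001  0.0002] rows 3.127196500104212 0.005986896098829282
```

```bash
python3 -m crank '[{"jaw":1,"slide":[-0.15,-0.06,0],"twist":[0,0,0]},{"jaw":1,"slide":[-0.3,-0.12,0],"twist":[0,0,0]},{"jaw":1,"slide":[-0.45,-0.18,0],"twist":[0,0,0]},{"jaw":1,"slide":[-0.56,-0.22,0],"twist":[0,0,0]},{"jaw":1,"slide":[-0.605,-0.243,0],"twist":[0,0,0]},{"jaw":1,"slide":[-0.605,-0.243,0],"twist":[0,0,0]},{"jaw":1,"slide":[-0.605,-0.243,0],"twist":[0,0,0]}]'; python3 go.py 0.4972 -0.2893 0.034 4.4; python3 -c "
from h import *
snap('scene','s7.png')
a=cv2.imread('pics/s7.png')[80:260,180:420]; cv2.imwrite('pics/s7z.png',cv2.resize(a,(800,600),interpolation=cv2.INTER_CUBIC))"
```

```text
t: 8.02
ee_pos: [0.4973, -0.2888, 0.1118]
ee_rot: [[-0.076, 0.997, -0.0], [0.997, 0.076, 0.001], [0.001, -0.0, -1.0]]
ft_force: [-0.5, -0.2, -1.4]
gripper_width: 0.0414
t 8.0167 pos [ 0.49729074 -0.28882042  0.11178831] jaw 4.381301048452445 w 0.04135728888178768 F [-0.49030151 -0.16355698 -1.40587192]
slide [-0.003 -0.001  0.389] twist [-0.0001 -0.0002 -0.0001] rows 1.8654638899304161 0.006873326636965884
```

View pics/s7z.png

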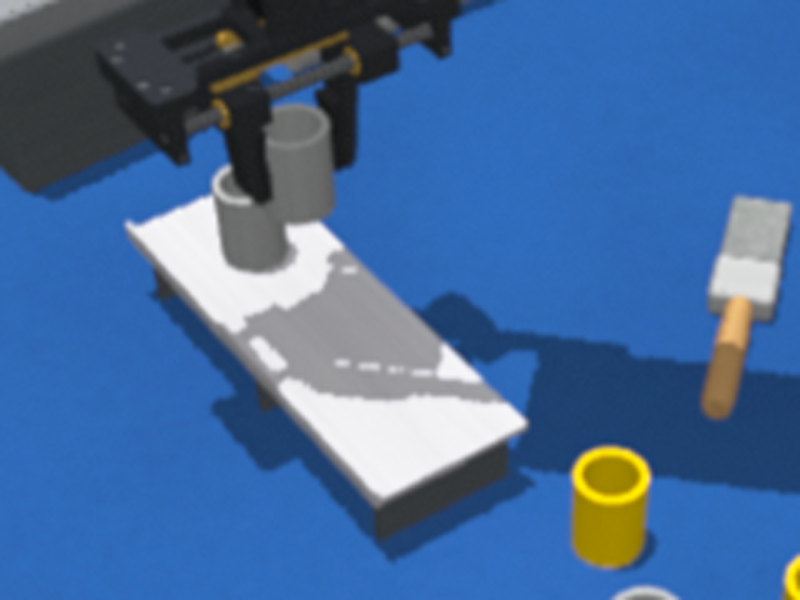

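```bash
python3 -m crank '[{"jaw":1,"slide":[0,0,0.1],"twist":[0,0,0]},{"jaw":1,"slide":[0,0,0.2],"twist":[0,0,0]},{"jaw":1,"slide":[0,0,0.28],"twist":[0,0,0]},{"jaw":1,"slide":[0,0,0.34],"twist":[0,0,0]},{"jaw":1,"slide":[0,0,0.37],"twist":[0,0,0]},{"jaw":1,"slide":[0,0,0.39],"twist":[0,0,0]},{"jaw":1,"slide":[0,0,0.39],"twist":[0,0,0]}]'; python3 go.py 0.4972 -0.2893 0.034 4.4
```

```text
t: 8.65
ee_pos: [0.4976, -0.2885, 0.0337]
ee_rot: [[-0.077, 0.997, -0.0], [0.997, 0.077, 0.001], [0.001, -0.0, -1.0]]
ft_force: [0.2, -0.0, -1.3]
gripper_width: 0.0414
t 8.65 pos [ 0.49756578 -0.28852663  0.03369931] jaw 4.419758731239684 w 0.04142428588056881 F [ 0.19506197 -0.03983892 -1.25316035]
slide [-0.004 -0.002 -0.002] twist [-0.0001 -0.0002  0.0001] rows 0.02174614774520715 0.0062496052667278205
```

```bash
python3 -m crank '[{"jaw":1,"slide":[0,0,0.006],"twist":[0,0,0]},{"jaw":1,"slide":[0,0,0.01],"twist":[0,0,0]},{"jaw":1,"slide":[0,0,0.01],"twist":[0,0,0]}]'; python3 -m crank '[{"jaw":-0.6,"slide":[0,0,0],"twist":[0,0,0]},{"jaw":-0.6,"slide":[0,0,0],"twist":[0,0,0]},{"jaw":-0.6,"slide":[0,0,0],"twist":[0,0,0]},{"jaw":-0.6,"slide":[0,0,0],"twist":[0,0,0]},{"jaw":-0.6,"slide":[0,0,-0.12],"twist":[0,0,0]},{"jaw":-0.6,"slide":[0,0,-0.28],"twist":[0,0,0]},{"jaw":-1,"slide":[0,0,-0.44],"twist":[0,0,0]},{"jaw":-1,"slide":[0,0,-0.5],"twist":[0,0,0]},{"jaw":-1,"slide":[0,0,-0.5],"twist":[0,0,0]}]'; python3 go.py 0.461 0.0215 0.11 90; python3 -c "
from h import *
snap('top','t8.png')
a=cv2.imread('pics/t8.png')[220:310,350:530]; cv2.imwrite('pics/t8z.png',cv2.resize(a,(800,400),interpolation=cv2.INTER_CUBIC))
snap('wrist','w8.png')"
```

```text
t: 8.9
ee_pos: [0.4976, -0.2895, 0.0324]
ee_rot: [[-0.076, 0.997, 0.001], [0.997, 0.076, -0.001], [-0.001, 0.001, -1.0]]
ft_force: [-0.6, -0.3, -2.0]
gripper_width: 0.0412
t: 9.65
ee_pos: [0.4985, -0.2903, 0.1353]
ee_rot: [[-0.076, 0.997, 0.005], [0.997, 0.076, -0.004], [-0.005, 0.004, -1.0]]
ft_force: [0.6, -0.6, 0.2]
gripper_width: 0.0871
t 9.65 pos [ 0.49846793 -0.29034547  0.13528588] jaw 4.351530141875727 w 0.08714472530529574 F [ 0.62325216 -0.6062646   0.21028771]
slide [ 1.57  -0.069  0.119] twist [ 0.      0.0023 -0.4758] rows 7.5564618728428625 11.96225181958031
```

View pics/w8.png

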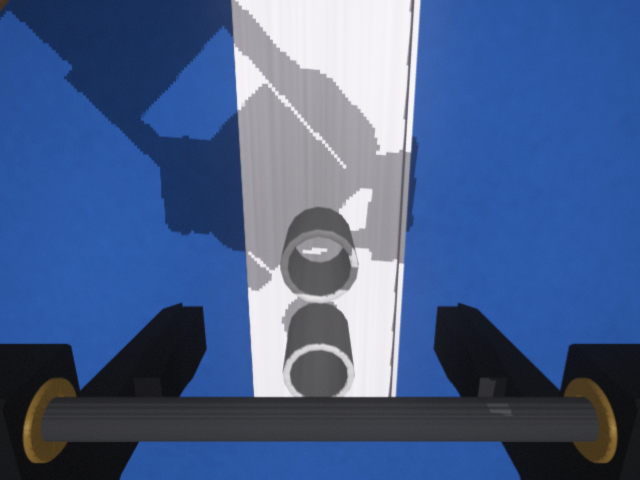

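```bash
python3 - <<'E'
from h import *
p=vision.camera_params("wrist"); a=onz(p,[(320,266),(319,373)],.105)
c=np.array([.4971,-.2756]); th=.077; R=np.array([[np.cos(th),-np.sin(th)],[np.sin(th),np.cos(th)]])
print(a,(a[:,:2]-c)@R,np.linalg.norm(a[0]-a[1]))
e=onz(p,[(246,266),(252,360)],.05); print((e[:,:2]-c)@R)
E
python3 go.py 0.461 0.0215 0.11 90
```

```text
[[ 0.49718581 -0.2861082   0.105     ]
 [ 0.50158574 -0.35055326  0.105     ]] [[-0.00072278 -0.01048366]
 [-0.00129325 -0.07507623]] 0.06459508881640703
[[-0.04942317 -0.0306415 ]
 [-0.04887545 -0.10151011]]
t 9.75 pos [ 0.49712185 -0.28922674  0.13147147] jaw 4.34338508462499 w 0.08812069844569909 F [-0.67269939  0.20225769 -0.31563905]
slide [ 1.563 -0.062  0.108] twist [-0.000e+00 -1.000e-04 -4.759e-01] rows 7.5193115732613345 11.96321469240994
```

```bash
python3 -m crank '[{"jaw":-1,"slide":[0.15,0,0],"twist":[0,0,-0.035]},{"jaw":-1,"slide":[0.3,0,0],"twist":[0,0,-0.07]},{"jaw":-1,"slide":[0.45,0,0],"twist":[0,0,-0.105]},{"jaw":-1,"slide":[0.6,0,0],"twist":[0,0,-0.14]},{"jaw":-1,"slide":[0.75,-0.02,0],"twist":[0,0,-0.175]},{"jaw":-1,"slide":[0.9,-0.03,0],"twist":[0,0,-0.21]},{"jaw":-1,"slide":[1,-0.05,0],"twist":[0,0,-0.245]},{"jaw":-1,"slide":[1,-0.06,0],"twist":[0,0,-0.28]},{"jaw":-1,"slide":[1,-0.06,0],"twist":[0,0,-0.315]},{"jaw":-1,"slide":[1,-0.06,0],"twist":[0,0,-0.35]},{"jaw":-1,"slide":[1,-0.06,0],"twist":[0,0,-0.385]},{"jaw":-1,"slide":[1,-0.06,0],"twist":[0,0,-0.42]},{"jaw":-1,"slide":[1,-0.06,0],"twist":[0,0,-0.455]},{"jaw":-1,"slide":[1,-0.06,0],"twist":[0,0,-0.476]},{"jaw":-1,"slide":[1,-0.06,0],"twist":[0,0,-0.476]}]'; python3 go.py 0.461 0.0215 0.08 90
```

```text
t: 11.0
ee_pos: [0.4695, -0.0906, 0.1304]
ee_rot: [[-1.0, -0.003, -0.003], [-0.003, 1.0, 0.001], [0.003, 0.001, -1.0]]
ft_force: [0.0, -0.1, -0.6]
gripper_width: 0.0881
t 11.0 pos [ 0.46947537 -0.09057159  0.13039897] jaw 90.15385333049915 w 0.08807167973840611 F [ 0.0265299  -0.0521163  -0.56276453]
slide [0.04  0.56  0.253] twist [ 0.0004 -0.0009  0.0009] rows 2.953822128485207 0.03316189970836499
```

```bash
python3 -m crank '[{"jaw":-1,"slide":[0.02,0.15,0],"twist":[0,0,0]},{"jaw":-1,"slide":[0.04,0.3,0],"twist":[0,0,0]},{"jaw":-1,"slide":[0.04,0.45,0.1],"twist":[0,0,0]},{"jaw":-1,"slide":[0.04,0.56,0.2],"twist":[0,0,0]},{"jaw":-1,"slide":[0.04,0.56,0.25],"twist":[0,0,0]},{"jaw":-1,"slide":[0.04,0.56,0.25],"twist":[0,0,0]},{"jaw":-1,"slide":[0.04,0.56,0.25],"twist":[0,0,0]}]'; python3 -c "
from h import *
snap('wrist','w9.png')";python3 go.py 0.461 0.0215 -0.018 90
```

```text
t: 11.58
ee_pos: [0.4617, 0.0211, 0.0813]
ee_rot: [[-1.0, 0.001, -0.002], [0.001, 1.0, 0.0], [0.002, 0.0, -1.0]]
ft_force: [-0.3, -0.9, -0.8]
gripper_width: 0.0879
t 11.6333 pos [0.46222123 0.02074618 0.08188657] jaw 89.93714474309995 w 0.08786176257141601 F [-0.90514758  0.05991188  0.14389362]
slide [0.006 0.004 0.499] twist [ 0.     -0.0002 -0.0003] rows 2.3956086282023317 0.009880893263345103
```

View pics/w9.png

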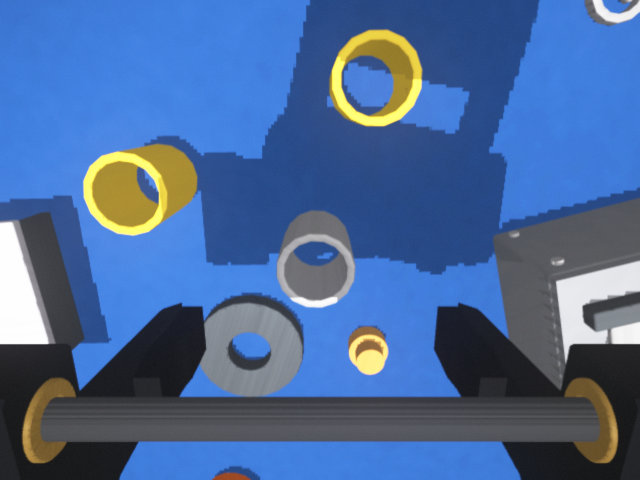

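```bash
python3 - <<'E'
from h import *
p=vision.camera_params("wrist"); print(onz(p,[(315,270)],.055))
E
python3 -m crank '[{"jaw":-1,"slide":[0.004,0.004,0.15],"twist":[0,0,0]},{"jaw":-1,"slide":[0.004,0.004,0.3],"twist":[0,0,0]},{"jaw":-1,"slide":[0.004,0.004,0.42],"twist":[0,0,0]},{"jaw":-1,"slide":[0.004,0.004,0.49],"twist":[0,0,0]},{"jaw":-1,"slide":[0.004,0.004,0.5],"twist":[0,0,0]},{"jaw":1,"slide":[0.004,0.004,0.5],"twist":[0,0,0]},{"jaw":1,"slide":[0.004,0.004,0.5],"twist":[0,0,0]},{"jaw":1,"slide":[0.004,0.004,0.5],"twist":[0,0,0]},{"jaw":1,"slide":[0.004,0.004,0.5],"twist":[0,0,0]},{"jaw":1,"slide":[0.004,0.004,0.5],"twist":[0,0,0]},{"jaw":1,"slide":[0.004,0.004,0.5],"twist":[0,0,0]},{"jaw":1,"slide":[0.004,0.004,0.5],"twist":[0,0,0]},{"jaw":1,"slide":[0.004,0.004,0.5],"twist":[0,0,0]}]' 30;python3 go.py 0.4922 -0.2265 0.115 4.4
```

```text
[[0.46300751 0.01986928 0.055     ]]
t: 12.72
ee_pos: [0.4616, 0.0218, -0.0178]
ee_rot: [[-1.0, -0.001, 0.001], [-0.001, 1.0, -0.0], [-0.001, -0.0, -1.0]]
ft_force: [0.0, -2.5, 4.3]
gripper_width: 0.0411
t 12.7167 pos [ 0.4615611   0.02179289 -0.01775003] jaw 90.03667114615085 w 0.041136388505785514 F [ 0.03180473 -2.47059174  4.30769855]
slide [-0.153 -1.242 -0.663] twist [1.000e-04 2.000e-04 4.758e-01] rows 6.791723890946076 11.960430667814922
```

```bash
python3 -m crank '[{"jaw":1,"slide":[0,0,-0.1],"twist":[0,0,0]},{"jaw":1,"slide":[0,0,-0.25],"twist":[0,0,0]},{"jaw":1,"slide":[0,0,-0.42],"twist":[0,0,0]},{"jaw":1,"slide":[0,0,-0.6],"twist":[0,0,0]},{"jaw":1,"slide":[-0.02,-0.12,-0.66],"twist":[0,0,0.035]},{"jaw":1,"slide":[-0.04,-0.25,-0.66],"twist":[0,0,0.07]},{"jaw":1,"slide":[-0.06,-0.38,-0.66],"twist":[0,0,0.105]},{"jaw":1,"slide":[-0.08,-0.5,-0.66],"twist":[0,0,0.14]},{"jaw":1,"slide":[-0.1,-0.63,-0.66],"twist":[0,0,0.175]},{"jaw":1,"slide":[-0.12,-0.76,-0.66],"twist":[0,0,0.21]},{"jaw":1,"slide":[-0.14,-0.88,-0.66],"twist":[0,0,0.245]},{"jaw":1,"slide":[-0.15,-0.95,-0.66],"twist":[0,0,0.28]},{"jaw":1,"slide":[-0.15,-0.95,-0.66],"twist":[0,0,0.315]},{"jaw":1,"slide":[-0.15,-0.95,-0.66],"twist":[0,0,0.35]},{"jaw":1,"slide":[-0.15,-0.95,-0.66],"twist":[0,0,0.385]},{"jaw":1,"slide":[-0.15,-0.95,-0.66],"twist":[0,0,0.42]},{"jaw":1,"slide":[-0.15,-0.95,-0.66],"twist":[0,0,0.455]},{"jaw":1,"slide":[-0.15,-0.95,-0.66],"twist":[0,0,0.476]},{"jaw":1,"slide":[-0.15,-0.95,-0.66],"twist":[0,0,0.476]}]' 30; python3 go.py 0.4922 -0.2265 0.11 4.4; python3 -c "
from h import *
snap('top','t10.png')"
```

```text
t: 14.3
ee_pos: [0.4912, -0.1678, 0.1136]
ee_rot: [[-0.073, 0.997, -0.001], [0.997, 0.073, 0.001], [0.001, -0.001, -1.0]]
ft_force: [-0.6, 0.7, -2.8]
gripper_width: 0.0413
t 14.3 pos [ 0.49118628 -0.16781466  0.11358309] jaw 4.214735405407117 w 0.04125139299403612 F [-0.60562577  0.6853892  -2.79520352]
slide [-0.293 -0.016  0.018] twist [-0.0003 -0.0002 -0.001 ] rows 1.4101526377789613 0.027323715966235593
```

View pics/t10.png

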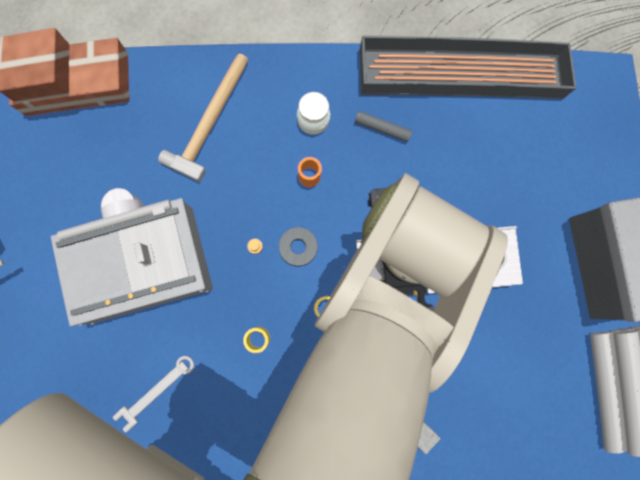

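```bash
python3 -m crank '[{"jaw":1,"slide":[-0.14,-0.01,0],"twist":[0,0,0]},{"jaw":1,"slide":[-0.25,-0.016,0],"twist":[0,0,0]},{"jaw":1,"slide":[-0.293,-0.016,0],"twist":[0,0,0]},{"jaw":1,"slide":[-0.293,-0.016,0],"twist":[0,0,0]},{"jaw":1,"slide":[-0.293,-0.016,0.1],"twist":[0,0,0]},{"jaw":1,"slide":[-0.293,-0.016,0.2],"twist":[0,0,0]},{"jaw":1,"slide":[-0.293,-0.016,0.29],"twist":[0,0,0]},{"jaw":1,"slide":[-0.293,-0.016,0.35],"twist":[0,0,0]},{"jaw":1,"slide":[-0.293,-0.016,0.38],"twist":[0,0,0]},{"jaw":1,"slide":[-0.293,-0.016,0.395],"twist":[0,0,0]},{"jaw":1,"slide":[-0.293,-0.016,0.395],"twist":[0,0,0]}]' 30; python3 go.py 0.4922 -0.2265 0.0325 4.4
```

```text
t: 15.27
ee_pos: [0.4927, -0.2261, 0.0348]
ee_rot: [[-0.077, 0.997, -0.0], [0.997, 0.077, 0.0], [0.001, -0.0, -1.0]]
ft_force: [0.4, -0.0, -0.7]
gripper_width: 0.0411
t 15.2667 pos [ 0.49267791 -0.22612432  0.03483047] jaw 4.39747226528995 w 0.04107923786250917 F [ 0.40817462 -0.04768879 -0.67541814]
slide [-0.002 -0.003  0.012] twist [-0.0001 -0.0002 -0.    ] rows 0.05775660854870501 0.00535561832746034
```

```bash
python3 -m crank '[{"jaw":1,"slide":[0,0,0.007],"twist":[0,0,0]},{"jaw":1,"slide":[0,0,0.014],"twist":[0,0,0]},{"jaw":1,"slide":[0,0,0.014],"twist":[0,0,0]}]'; python3 -m crank '[{"jaw":-0.6,"slide":[0,0,0],"twist":[0,0,0]},{"jaw":-0.6,"slide":[0,0,0],"twist":[0,0,0]},{"jaw":-0.6,"slide":[0,0,0],"twist":[0,0,0]},{"jaw":-0.6,"slide":[0,0,0],"twist":[0,0,0]},{"jaw":-0.6,"slide":[0,0,-0.12],"twist":[0,0,0]},{"jaw":-0.6,"slide":[0,0,-0.28],"twist":[0,0,0]},{"jaw":-1,"slide":[0,0,-0.44],"twist":[0,0,0]},{"jaw":-1,"slide":[0,0,-0.6],"twist":[0,0,0]},{"jaw":-1,"slide":[0,0,-0.6],"twist":[0,0,0]},{"jaw":-1,"slide":[0,0,-0.6],"twist":[0,0,0]}]'; python3 -c "
from h import *
snap('wrist','w11.png')
snap('scene','s11.png')"; python3 go.py 0.508 0.228 0.16 105
```

```text
t: 15.52
ee_pos: [0.4929, -0.2268, 0.0325]
ee_rot: [[-0.076, 0.997, 0.001], [0.997, 0.076, -0.0], [-0.0, 0.001, -1.0]]
ft_force: [-0.1, -0.4, -1.5]
gripper_width: 0.0409
t: 16.35
ee_pos: [0.4932, -0.2271, 0.1537]
ee_rot: [[-0.076, 0.997, 0.003], [0.997, 0.076, -0.002], [-0.002, 0.003, -1.0]]
ft_force: [0.1, 0.9, 0.1]
gripper_width: 0.088
t 16.45 pos [ 0.49226169 -0.22644375  0.15124902] jaw 4.344272595188636 w 0.08831124104272957 F [-0.01551232  0.30590694 -0.351441  ]
slide [ 2.26   0.251 -0.042] twist [-0.0006 -0.      0.4408] rows 10.906484170135661 11.08160341476928
```

View pics/w11.png

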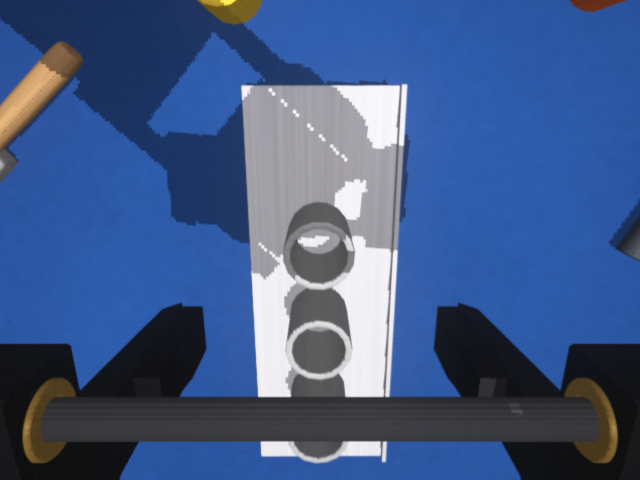

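View pics/s11.png

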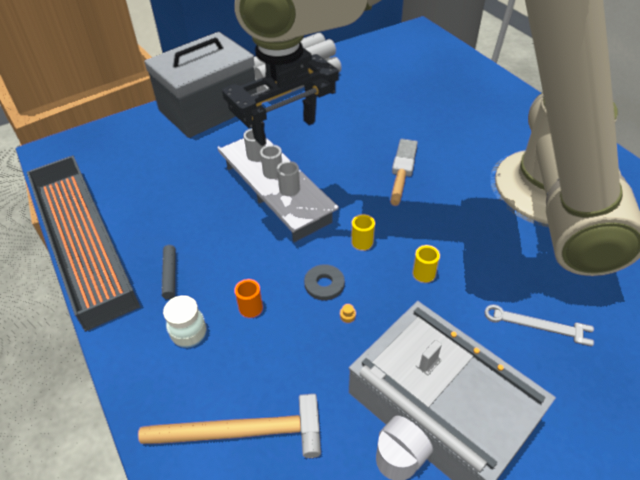

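```bash
python3 - <<'E'
from h import *
p=vision.camera_params("wrist"); a=onz(p,[(320,254),(318,350)],.105)
c=np.array([.4971,-.2756]); th=.077; R=np.array([[np.cos(th),-np.sin(th)],[np.sin(th),np.cos(th)]])
print(a,(a[:,:2]-c)@R,np.linalg.norm(a[0]-a[1]))
E
python3 -m crank '[{"jaw":-1,"slide":[0.15,0,0],"twist":[0,0,-0.035]},{"jaw":-1,"slide":[0.3,0.01,0],"twist":[0,0,-0.07]},{"jaw":-1,"slide":[0.45,0.03,0],"twist":[0,0,-0.105]},{"jaw":-1,"slide":[0.6,0.05,0],"twist":[0,0,-0.14]},{"jaw":-1,"slide":[0.75,0.08,0],"twist":[0,0,-0.175]},{"jaw":-1,"slide":[0.9,0.1,0],"twist":[0,0,-0.21]},{"jaw":-1,"slide":[1,0.11,0],"twist":[0,0,-0.245]},{"jaw":-1,"slide":[1,0.11,0],"twist":[0,0,-0.28]},{"jaw":-1,"slide":[1,0.11,0],"twist":[0,0,-0.315]},{"jaw":-1,"slide":[1,0.11,0],"twist":[0,0,-0.35]},{"jaw":-1,"slide":[1,0.11,0],"twist":[0,0,-0.385]},{"jaw":-1,"slide":[1,0.11,0],"twist":[0,0,-0.42]},{"jaw":-1,"slide":[1,0.11,0],"twist":[0,0,-0.455]},{"jaw":-1,"slide":[1,0.11,0],"twist":[0,0,-0.49]},{"jaw":-1,"slide":[1,0.11,0],"twist":[0,0,-0.525]},{"jaw":-1,"slide":[1,0.11,0],"twist":[0,0,-0.559]},{"jaw":-1,"slide":[1,0.11,0],"twist":[0,0,-0.559]}]'; python3 go.py 0.508 0.228 0.16 105
```

```text
[[ 0.4923028  -0.22333316  0.105     ]
 [ 0.495829   -0.28491993  0.105     ]] [[-0.00076241  0.05248099]
 [-0.00198416 -0.00919454]] 0.061687635712953916
t: 17.87
ee_pos: [0.4989, -0.0255, 0.1508]
ee_rot: [[-0.965, -0.262, -0.003], [-0.262, 0.965, 0.001], [0.002, 0.002, -1.0]]
ft_force: [-0.7, -0.6, -0.2]
gripper_width: 0.0882
t 17.8667 pos [ 0.49885321 -0.02550503  0.1507621 ] jaw 105.1778396318788 w 0.08816620586804425 F [-0.66666793 -0.55150966 -0.17395242]
slide [-0.376  1.211 -0.045] twist [ 0.0005 -0.0008  0.001 ] rows 6.087245656945079 0.03402873938735543
```

```bash
python3 -m crank '[{"jaw":-1,"slide":[-0.05,0.16,0],"twist":[0,0,0]},{"jaw":-1,"slide":[-0.1,0.34,0],"twist":[0,0,0]},{"jaw":-1,"slide":[-0.16,0.52,0],"twist":[0,0,0]},{"jaw":-1,"slide":[-0.21,0.7,0],"twist":[0,0,0]},{"jaw":-1,"slide":[-0.27,0.86,0],"twist":[0,0,0]},{"jaw":-1,"slide":[-0.31,0.98,0],"twist":[0,0,0]},{"jaw":-1,"slide":[-0.31,0.98,0],"twist":[0,0,0]},{"jaw":-1,"slide":[-0.31,0.98,0],"twist":[0,0,0]}]'; python3 -c "
from h import *
p,_=snap('wrist','w12.png')"; python3 go.py 0.5095 0.2285 0.16 105
```

```text
t: 18.53
ee_pos: [0.5082, 0.1806, 0.151]
ee_rot: [[-0.966, -0.258, -0.002], [-0.258, 0.966, -0.0], [0.002, 0.0, -1.0]]
ft_force: [-1.0, 0.4, -0.5]
gripper_width: 0.0881
t 18.5833 pos [0.5083389  0.17961325 0.15121995] jaw 104.88426195885971 w 0.0880209575113126 F [-0.25268672  0.69853059 -0.04455687]
slide [-0.068  0.235 -0.044] twist [-0.     -0.0006 -0.0006] rows 1.1914270024693 0.022193280989489132
```

View pics/w12.png

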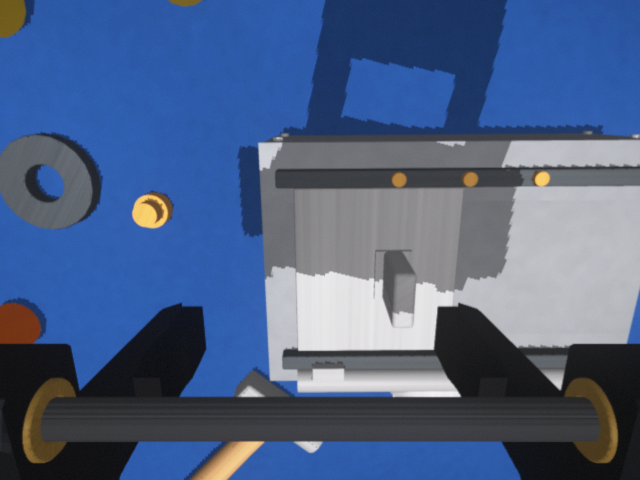

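Run:
```python
from h import *
p=vision.camera_params("wrist"); print(onz(p,[(403,300)],.126),onz(p,[(399.5,180),(471,179),(542,179)],.092))
a=cv2.imread("pics/w12.png"); cv2.imwrite("pics/w12z.png",cv2.resize(a[230:350,340:480],(700,600),interpolation=cv2.INTER_CUBIC))
```

```text
[[0.51347315 0.22852549 0.126     ]] [[0.45652829 0.21427334 0.092     ]
 [0.44556035 0.2532413  0.092     ]
 [0.43521214 0.29209932 0.092     ]]
```

View pics/w12z.png

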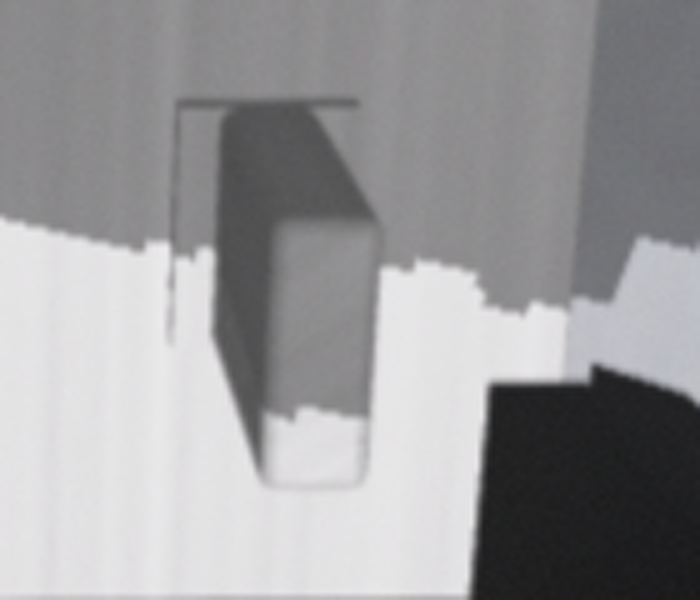

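```bash
python3 go.py 0.5125 0.2285 0.064 105; python3 -m crank '[{"jaw":-1,"slide":[-0.04,0.12,0],"twist":[0,0,0]},{"jaw":-1,"slide":[-0.082,0.2,0],"twist":[0,0,0]},{"jaw":-1,"slide":[-0.082,0.233,0],"twist":[0,0,0]},{"jaw":-1,"slide":[-0.082,0.233,0],"twist":[0,0,0]},{"jaw":-1,"slide":[-0.082,0.233,0.1],"twist":[0,0,0]},{"jaw":-1,"slide":[-0.082,0.233,0.2],"twist":[0,0,0]},{"jaw":-1,"slide":[-0.082,0.233,0.28],"twist":[0,0,0]},{"jaw":-1,"slide":[-0.082,0.233,0.28],"twist":[0,0,0]},{"jaw":-1,"slide":[-0.082,0.233,0.28],"twist":[0,0,0]}]'; python3 -c "
from h import *
p,_=snap('wrist','w13.png')
snap('scene','s13.png')
a=cv2.imread('pics/s13.png')[300:460,320:560]; cv2.imwrite('pics/s13z.png',cv2.resize(a,(800,533),interpolation=cv2.INTER_CUBIC))"; python3 go.py 0.5125 0.2285 0.064 105
```

```text
t 18.5833 pos [0.5083389  0.17961325 0.15121995] jaw 104.88426195885971 w 0.0880209575113126 F [-0.25268672  0.69853059 -0.04455687]
slide [-0.084  0.231  0.436] twist [-0.     -0.0006 -0.0006] rows 2.39982542442243 0.022193280989489132
t: 19.33
ee_pos: [0.5124, 0.2277, 0.096]
ee_rot: [[-0.966, -0.257, -0.001], [-0.257, 0.966, -0.001], [0.002, -0.0, -1.0]]
ft_force: [0.2, -0.3, 0.4]
gripper_width: 0.0881
t 19.4333 pos [0.51316661 0.22834857 0.09727413] jaw 104.90827418107769 w 0.08799517964072169 F [ 0.28216383 -0.28297479  0.05960867]
slide [0.003 0.002 0.166] twist [-0.0001  0.0005 -0.0005] rows 0.7981090945289647 0.018028206842803693
```

View pics/w13.png

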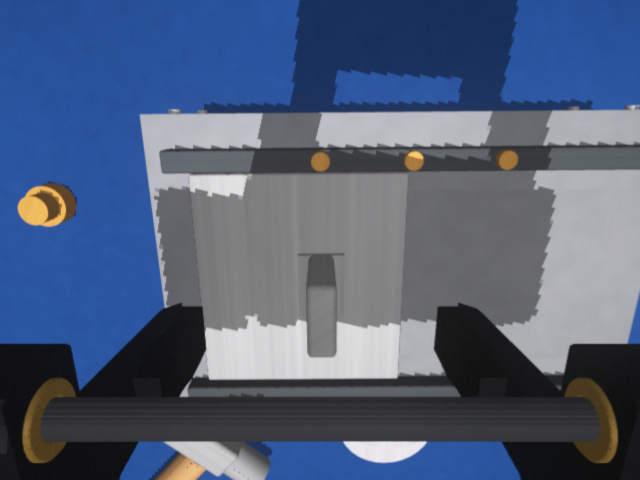

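View pics/s13z.png

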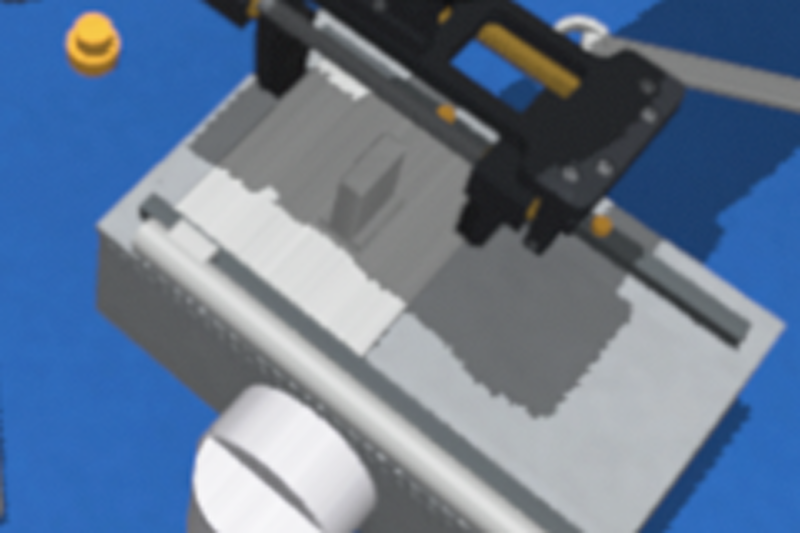

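```bash
python3 -m crank '[{"jaw":-1,"slide":[0.003,0.002,0.07],"twist":[0,0,0]},{"jaw":-1,"slide":[0.003,0.002,0.13],"twist":[0,0,0]},{"jaw":-1,"slide":[0.003,0.002,0.16],"twist":[0,0,0]},{"jaw":-1,"slide":[0.003,0.002,0.16],"twist":[0,0,0]},{"jaw":-1,"slide":[0.003,0.002,0.16],"twist":[0,0,0]}]'; python3 -c "
from h import *
p,_=snap('wrist','w14.png')"; python3 go.py 0.5125 0.2285 0.064 105
```

```text
t: 19.85
ee_pos: [0.5123, 0.2291, 0.0649]
ee_rot: [[-0.966, -0.258, 0.001], [-0.258, 0.966, 0.0], [-0.001, -0.0, -1.0]]
ft_force: [-1.0, -0.2, 0.2]
gripper_width: 0.0881
t 19.9 pos [0.51241841 0.22922225 0.06510035] jaw 104.96067140879393 w 0.08808726903780878 F [0.33425552 0.8582393  0.13114718]
slide [ 0.001 -0.004  0.006] twist [-0.      0.0005 -0.0002] rows 0.031624414324404125 0.013046447499471966
```

View pics/w14.png

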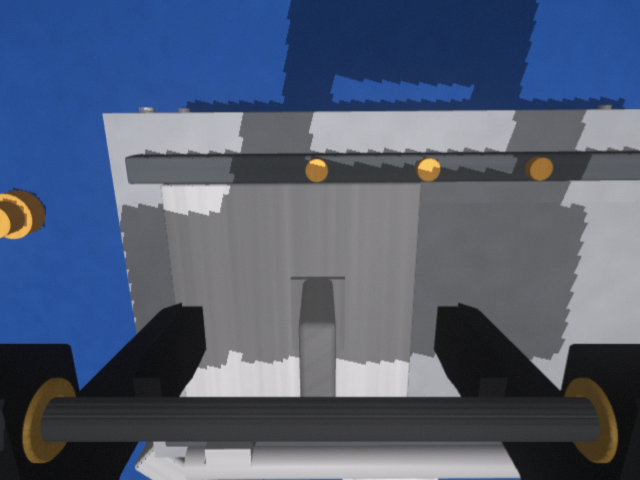

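```bash
python3 -m crank '[{"jaw":1,"slide":[0,0,0],"twist":[0,0,0]},{"jaw":1,"slide":[0,0,0],"twist":[0,0,0]},{"jaw":1,"slide":[0,0,0],"twist":[0,0,0]},{"jaw":1,"slide":[0,0,0],"twist":[0,0,0]},{"jaw":1,"slide":[0,0,0],"twist":[0,0,0]},{"jaw":1,"slide":[0,0,0],"twist":[0,0,0]},{"jaw":1,"slide":[0,0,0],"twist":[0,0,0]},{"jaw":1,"slide":[0,0,0],"twist":[0,0,0]},{"jaw":1,"slide":[0,0,0],"twist":[0,0,0]},{"jaw":1,"slide":[0,0,0],"twist":[0,0,0]},{"jaw":1,"slide":[0,0,0],"twist":[0,0,0]},{"jaw":1,"slide":[0,0,0],"twist":[0,0,0]}]' 35; python3 -c "
from h import *
p,_=snap('wrist','w15.png')"
```

```text
t: 20.9
ee_pos: [0.512, 0.2289, 0.0641]
ee_rot: [[-0.966, -0.258, 0.0], [-0.258, 0.966, -0.001], [0.0, -0.001, -1.0]]
ft_force: [0.4, -3.6, 0.4]
gripper_width: 0.0117
```

View pics/w15.png

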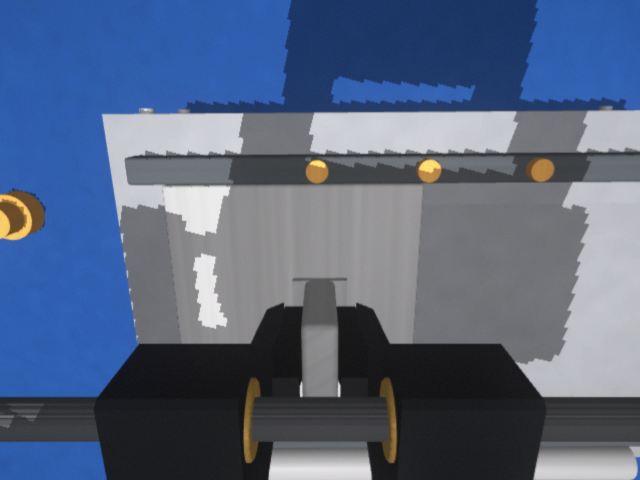

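```bash
python3 -m crank '[{"jaw":1,"slide":[0,0.015,0],"twist":[0,0,0]},{"jaw":1,"slide":[0,0.03,0],"twist":[0,0,0]},{"jaw":1,"slide":[0,0.05,0],"twist":[0,0,0]},{"jaw":1,"slide":[0,0.07,0],"twist":[0,0,0]},{"jaw":1,"slide":[0,0.09,0],"twist":[0,0,0]},{"jaw":1,"slide":[0,0.11,0],"twist":[0,0,0]},{"jaw":1,"slide":[0,0.13,0],"twist":[0,0,0]},{"jaw":1,"slide":[0,0.15,0],"twist":[0,0,0]},{"jaw":1,"slide":[0,0.17,0],"twist":[0,0,0]},{"jaw":1,"slide":[0,0.185,0],"twist":[0,0,0]},{"jaw":1,"slide":[0,0.195,0],"twist":[0,0,0]},{"jaw":1,"slide":[0,0.2,0],"twist":[0,0,0]},{"jaw":1,"slide":[0,0.2,0],"twist":[0,0,0]},{"jaw":1,"slide":[0,0.2,0],"twist":[0,0,0]},{"jaw":1,"slide":[0,0.2,0],"twist":[0,0,0]}]' 35; python3 -c "
from h import *
p,_=snap('wrist','w16.png'); s=sensors.get_state(); print(s['ee_pos'],s['ft_force'],s['gripper_width'])
print(np.dot(s['ee_pos'][:2]-np.array([.512,.2289]),[-.2588,.966]))
snap('scene','s16.png')
a=cv2.imread('pics/s16.png')[300:460,320:560]; cv2.imwrite('pics/s16z.png',cv2.resize(a,(800,533),interpolation=cv2.INTER_CUBIC))"
```

```text
t: 22.2
ee_pos: [0.5014, 0.2673, 0.0641]
ee_rot: [[-0.966, -0.258, -0.0], [-0.258, 0.966, -0.002], [0.001, -0.001, -1.0]]
ft_force: [0.8, -7.6, 2.0]
gripper_width: 0.0119
[0.50136405 0.26729868 0.06410756] [-0.418194   -7.8569888   0.94763796] 0.011674050861835091
0.03984570504514085
```

View pics/w16.png

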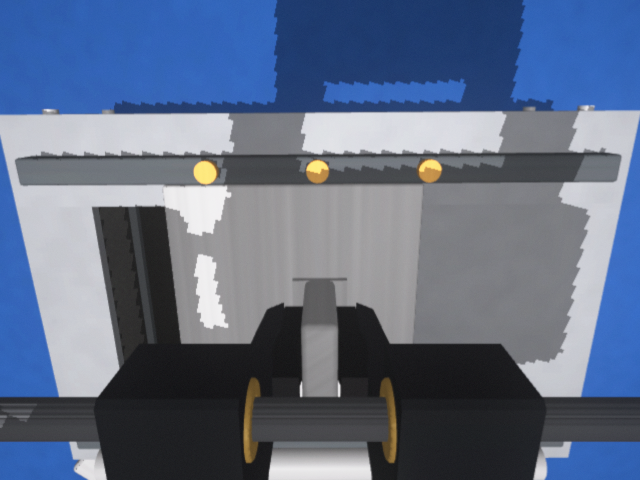

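View pics/s16z.png

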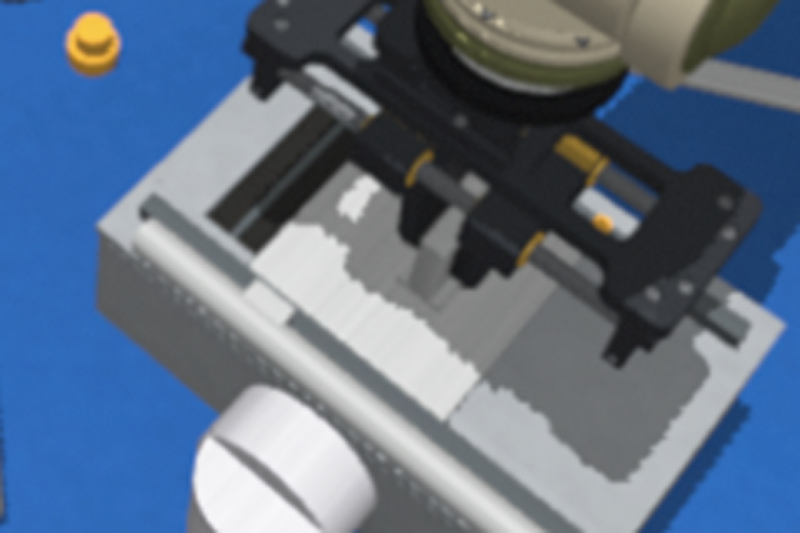

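The middle screw now sits where the closed one was at column 317, and the spring force of 7.85 N matches half travel. I'll hold here, check the row on the shelf, then hand in.

```bash
python3 -m crank '[{"jaw":1,"slide":[0,0,0],"twist":[0,0,0]},{"jaw":1,"slide":[0,0,0],"twist":[0,0,0]},{"jaw":1,"slide":[0,0,0],"twist":[0,0,0]},{"jaw":1,"slide":[0,0,0],"twist":[0,0,0]},{"jaw":1,"slide":[0,0,0],"twist":[0,0,0]},{"jaw":1,"slide":[0,0,0],"twist":[0,0,0]},{"jaw":1,"slide":[0,0,0],"twist":[0,0,0]},{"jaw":1,"slide":[0,0,0],"twist":[0,0,0]},{"jaw":1,"slide":[0,0,0],"twist":[0,0,0]},{"jaw":1,"slide":[0,0,0],"twist":[0,0,0]}]' 35; python3 -c "
from h import *
snap('top','t17.png')"
```

```text
t: 23.13
ee_pos: [0.5014, 0.2673, 0.0641]
ee_rot: [[-0.966, -0.258, -0.0], [-0.258, 0.966, -0.002], [0.001, -0.001, -1.0]]
ft_force: [-0.7, -7.4, 0.7]
gripper_width: 0.0115
```

View pics/t17.png

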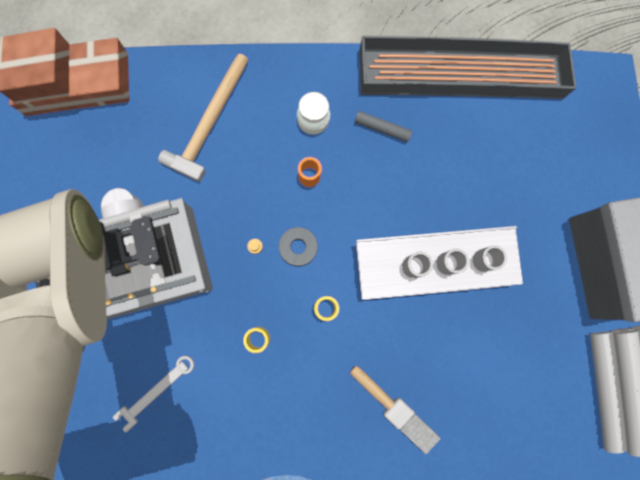

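The top view shows the three stubs upright in a straight row at about (417,265), (454,261) and (490,258). The flange at (298,247) and the bush at (255,247) have not moved.

```bash
python3 -c "
from rig import r
print(r.hand_in())"
```

```text
the job is handed in; nothing more can be done
None
```

I stood both loose stubs on the shelf in one row with the third. I then drew the shutter to half travel and handed in at about 23 s, still gripping the tab. Hand-in gave no verdict.

- **Row:** The centres are about 62–65 mm apart. The two placed stubs are within about 2 mm of the shelf's middle line. The last top view shows all three upright and evenly spaced, with the flange, the bush and the stub already there where they were.
- **Shutter:** The tool moved 39.8 mm with the tab held firmly at an opening of 11.5 mm. The middle screw now sits where the closed one was in the wrist picture. The spring force of 7.4–7.9 N fits the 7.8 N expected at half travel.
- **Disagreement:** The real fingertips sit about 35 mm above the reported TCP. My first grasp therefore closed on nothing above a stub, without moving it noticeably. I confirmed the offset in the pictures and by going down with no contact, and corrected every later height for it.

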